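Stack a four-part controller unit in its assembly nest

TASK

Build up the controller unit in the assembly nest with the yellow corners, one part at a time from the bottom: first the silver heat sink, lying flat between the corner lugs, then the green power board, then the blue control board, and last the orange cover, each set level and squarely in line on the part below, either way round. Leave the red reject board, the cup and the flux jar where they are, and let go of the finished stack.

Things in the scene. Friction and masses are not known exactly. Their poses are not given: they have to be found in the camera images.
- nest: Assembly nest, fixed to the bench: black plate 120 x 100 x 4 mm (x by y by z) with yellow L-shaped lugs at its four corners, 8 mm high above the plate, that enclose a pocket of 104 x 84 mm. Origin: centre of the plate's underside on the bench, z up; the pocket's floor is at z = 4 mm.
- heat_sink: Silver aluminium heat sink, about 220 g, the lowest part: plate 6 mm thick, fins 12 mm high along its x axis. Outline 90 x 70 mm (x by y); may go either way round. Origin: centre of underside, z up. Silver grip block in the middle, 32 (x) x 24 (y) mm, from z = 6 to 22 mm: grip it across y; beside it along y all is below z = 7 mm. The next part's legs stand on the plate, at z = 6 mm.
- power_board: Green circuit board, about 140 g, top face (the next legs stand on it) at z = 22 mm; capacitors on its x axis. Four 8 mm legs, 19 mm long, at x +-32, y +-24 mm. Outline 90 x 70 mm (x by y); may go either way round. Origin: centre of underside, z up. Yellow grip block in the middle, 32 (x) x 24 (y) mm, from z = 22 to 38 mm: grip it across y; beside it along y all is below z = 25 mm. 
- control_board: Blue circuit board, about 120 g, top face (the next legs stand on it) at z = 22 mm; a white connector at either end. Four 8 mm legs, 19 mm long, at x +-32, y +-24 mm. Outline 90 x 70 mm (x by y); may go either way round. Origin: centre of underside, z up. Black grip block in the middle, 32 (x) x 24 (y) mm, from z = 22 to 38 mm: grip it across y; beside it along y all is below z = 25 mm. 
- cover: Orange plastic cover plate with dark vent slots, about 100 g, upper face at z = 23 mm. Four 8 mm legs, 19 mm long, at x +-32, y +-24 mm. Outline 90 x 70 mm (x by y); may go either way round. Origin: centre of underside, z up. Grey grip block in the middle, 32 (x) x 24 (y) mm, from z = 23 to 39 mm: grip it across y; beside it along y all is below z = 24 mm. 
- reject_board: Red circuit board, a reject of the same shape as the blue one (90 x 70 mm, 38 mm high), loose; leave it alone. Origin: centre of its underside.
- cup: White ceramic cup, 66 mm across, 55 mm high, loose; leave it alone. Origin: centre of its underside.
- flux_jar: Amber jar with a black cap and paper label, 54 mm across, 60 mm high, loose; leave it alone. Origin: centre of its underside.
Things that resemble listed ones, but are neither listed nor needed, are in the scene too. Several things look just like the nest: the one meant starts farthest from the robot's base.

How it is judged:
By the outcome, as a careful person would: the job done as asked, in the order asked, and still so for the second after the job is handed in, with the robot touching nothing.
It also fails if it takes over 128 s, if anything falls off the work surface, if the arm or the gripper's body presses on something with over 40 N, if the wrist force passes 120 N, or if a joint passes its speed limit or range.

ROBOT

A 7-joint arm with a two-finger parallel gripper is mounted at the origin on the work surface. World frame = base frame: x ahead of the robot, y to its left, z up, the work surface at z = 0. Lengths are in m, angles in rad, forces in N, time in s.
With the tool pointing down it reaches from about 0.425 to 0.875 m from the base axis. Payload 4.7 kg.
Tool frame: the origin (TCP) lies at the very end of the fingers, on their centre line; the grasp point (between the pads) lies behind it (ctrl.tcp_to_grasp is the z of the grasp point in the tool frame, in m); z points along the fingers, y is the line along which they close (so a half turn about z gives the same grasp; the last joint's range is limited). The gripper opens to 87 mm and grips with 3 to 60 N. Pads are 19 mm wide; open, the fingers measure 117 mm over their backs; the gripper's body (75 mm by 190 mm) begins 51 mm behind the grasp point.
Start: joints at [1.287, 0.321, -0.07, 1.45, 0.023, 1.371, -0.057], TCP at [0.191, -0.621, 0.192] pointing down, gripper open.
Joint ranges: [-2.86, 2.86], [-0.3, 2.09], [-1.38, 1.24], [0.06, 2.45], [-1.56, 4.7], [0.09, 2.05], [-2.69, 2.69]. Speed limits (rad/s): [2.57, 2.57, 3.14, 3.14, 3.14, 3.14, 3.14].

INTERFACE

Orientations are given as a rotation vector (axis times angle).
In Python, from bench import ctrl gives the robot as it stands.
- The arm moves only by the tool step_arm, never from a script. Its argument "targets" is a list of rows, each a list of 7 numbers: the shift along the world's x, y, z in cm, then the turn, a rotation vector about the world's x, y, z in degrees, then the opening, from 0 (shut) to 1 (fully open). A call has exactly 5 rows; each row shifts and turns the commanded pose from where the row before left it; what a row does not reach is not made up. A row lasts 1/12 s, in which the tool goes at most 41.7 mm and 7.16 degrees, less where a joint would pass 70% of its speed; a pose out of reach is approached as far as the arm can. A call with a gripper value outside its range is refused whole. The fingers move at their own pace and stop on an object; "force" is the grip in N (left out, the last holds). Time passes only in rows, so rows that do not move let the fingers close, or fill a call up. It gives the time, the measured TCP pose, the force, the opening and the grip force at its end, in the units of the state.
- ctrl.get_state(): the state, without advancing time (a new reading comes with each control period).
- ctrl.get_image(name): name is "side" or "top" or "wrist"; returns (picture, depth): 400x640x3 uint8, red, green, blue; 400x640 float32, m along the optical axis (not along the pixel's ray), 0 where there is no reading.
- ctrl.camera_params(name): a dict with "intrinsics" (3x3 intrinsics, pixels), "rvec" (rotation vector, rad) and "tvec" (3), from world to camera coordinates, as OpenCV has them; the wrist camera has in their place "hand_eye" (4x4, takes a point from camera to tool coordinates, whose origin is the TCP and whose axes are the flange's). Camera axes: x right, y down, z forward; pixel columns grow to the right and rows downward; lengths in m; the calibration is good to about 2 mm. A picture is of the moment at which its call begins: read the wrist's pose just before it. camera_params takes no time and is no camera call.
- ctrl.close_job(): hands the job in; it is judged then, once.
The state is a dict: "time": time; "joint_positions": joint angles; "qd": joint speeds; "joint_torque": joint torques, N m; "position": TCP position; "tool_rot": TCP orientation; "ft_force": force on the tool from outside, world axes, zero at the start; "torque": the same for the moment, N m; "grip_width": opening from 0.0 (shut) to 1.0 (fully open); "grip_force": force on a finger pad.
Only numpy, scipy, OpenCV 4.12 (cv2) and the standard library are available. Lean on these libraries where they do the work, as an engineer would, in place of code of your own. Each camera call takes 0.05 s, during which the arm holds its last target. There are 200 camera calls.

## Working session

There is one attempt and no reset: what is moved stays moved. The work goes in short steps, Python scripts to look and compute and a tool call to move; the robot and the scene stay as the last step left them, time stands still between calls to the robot, and variables do not carry over. Pictures are saved under pics/ and viewed, at most 14 in all, crops included, and the job is handed in when it is done.

Besides the shell and the picture viewer there is one more tool, called after "Request:" by a JSON object that holds its "op" and its "data", one argument or row to a line. step_arm: Moves the arm, as the interface text tells. Its arguments: {"type":"object","properties":{"targets":{"type":"array"},"force":{"type":"number"}},"required":["targets"]}

```bash
mkdir -p pics; ls; cat > h.py <<'E'
import numpy as np, cv2
from bench import ctrl
def save(n,im): cv2.imwrite('pics/'+n,im[:,:,::-1])
def world(name,d,st=None):
    p=ctrl.camera_params(name);K=np.array(p['intrinsics'])
    v,u=np.mgrid[:d.shape[0],:d.shape[1]]
    c=np.stack([(u-K[0,2])/K[0,0]*d,(v-K[1,2])/K[1,1]*d,d],-1)
    if 'hand_eye' in p:
        H=np.array(p['hand_eye']);R=cv2.Rodrigues(np.array(st['tool_rot'],float))[0]
        t=c@H[:3,:3].T+H[:3,3]; return t@R.T+np.array(st['position'])
    R=cv2.Rodrigues(np.array(p['rvec'],float))[0]
    return (c-np.array(p['tvec']).ravel())@R
E
python3 - <<'E'
from h import *
s=ctrl.get_state();print({k:np.round(v,3).tolist() for k,v in s.items()},ctrl.tcp_to_grasp)
for n in('top','side','wrist'):
    st=ctrl.get_state();im,d=ctrl.get_image(n);save(n+'0.png',im);np.savez(n+'0.npz',im=im,d=d)
    p=ctrl.camera_params(n);print(n,{k:np.round(v,3).tolist() for k,v in p.items()},(d==0).mean())
E
```

```text
pics
{'time': 0.0, 'joint_positions': [1.287, 0.322, -0.07, 1.452, 0.023, 1.371, -0.057], 'qd': [-0.0, -0.001, 0.001, -0.0, 0.0, -0.002, 0.001], 'joint_torque': [0.001, -49.128, -0.403, -31.253, -0.064, 0.044, 0.0], 'position': [0.191, -0.621, 0.19], 'tool_rot': [-3.105, -0.466, 0.001], 'ft_force': [0.652, -0.41, -0.412], 'torque': [-0.065, 0.02, -0.019], 'grip_force': 0.0, 'grip_width': 0.999} -0.0187
top {'intrinsics': [[466.872, 0.0, 321.151], [0.0, 466.872, 202.383], [0.0, 0.0, 1.0]], 'rvec': [2.141, -2.069, 0.235], 'tvec': [-0.02, 0.431, 1.028]} 0.00391796875
side {'intrinsics': [[489.67, 0.0, 312.755], [0.0, 489.67, 203.556], [0.0, 0.0, 1.0]], 'rvec': [0.809, -2.505, 1.164], 'tvec': [0.353, 0.183, 1.331]} 0.00398046875
wrist {'intrinsics': [[304.186, 0.0, 323.917], [0.0, 304.186, 201.086], [0.0, 0.0, 1.0]], 'hand_eye': [[0.0, -0.96, -0.281, 0.076], [1.0, 0.0, 0.0, -0.002], [-0.0, -0.281, 0.96, -0.194], [0.0, 0.0, 0.0, 1.0]]} 0.003578125
```

View pics/top0.png

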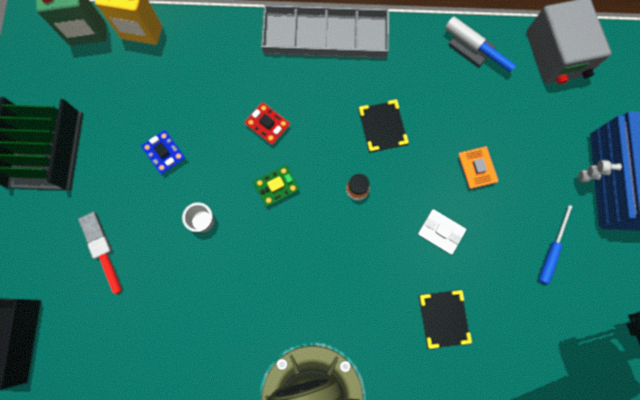

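View pics/side0.png

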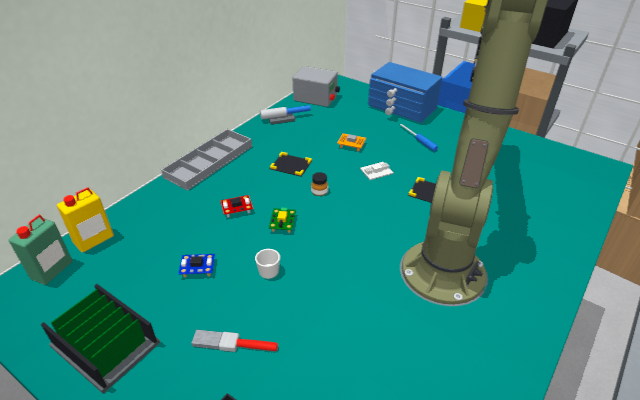

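The top view shows two nests: the far one at (384,125) and a near one at (445,320). The heat sink is at (442,232), the green board at (276,186), the blue board at (163,152), the orange cover at (479,167) and the red reject at (268,123). The side view agrees. Next I measure these coarsely.

```bash
cat >> h.py <<'E'
def mask(hsv,name):
    r={'yellow':((20,120,120),(35,255,255)),'orange':((8,150,120),(19,255,255)),'green':((45,120,40),(72,255,255)),
       'blue':((105,150,70),(130,255,255)),'red':((0,150,80),(7,255,255)),'silver':((0,0,150),(180,45,255)),'black':((0,0,0),(180,120,60))}[name]
    return cv2.inRange(hsv,np.array(r[0]),np.array(r[1]))
E
python3 - <<'E'
from h import *
z=np.load('top0.npz');im,d=z['im'],z['d'];W=world('top',d)
hsv=cv2.cvtColor(im,cv2.COLOR_RGB2HSV)
print('bench z',W[260:300,200:400,2].mean(), 'hsv bench',hsv[280,300])
for n,(u,v),col in [('nest',(384,125),'black'),('nest2',(445,320),'black'),('sink',(442,232),'silver'),('power',(276,186),'green'),('ctrl',(163,152),'blue'),('cover',(479,167),'orange'),('red',(268,123),'red'),('cup',(198,219),None),('jar',(358,187),None)]:
    roi=W[v-36:v+36,u-36:u+36].reshape(-1,3)
    h=roi[:,2]
    if n.startswith('nest'): m=(mask(hsv,'black')[v-36:v+36,u-36:u+36].ravel()>0)
    else: m=h>(0.012)
    P=roi[m]; r=cv2.minAreaRect((P[:,:2]*1000).astype(np.float32))
    print(n,'rect mm',np.round(r[0],1),np.round(r[1],1),round(r[2],1),'z',np.round(np.percentile(P[:,2],[5,50,98])*1000,1),'r',np.hypot(*r[0]).round())
im2=cv2.resize(im[100:260,120:520],(800,320),interpolation=cv2.INTER_CUBIC)
E
```

```text
bench z 0.0036626034734760487 hsv bench [ 86 217 129]
nest rect mm [ 444.1 -111.4] [111.1 526.6] 79.1 z [0.4 3.7 8.2] r 458.0
nest2 rect mm [ 162.8 -178.7] [116.6 329.8] 8.5 z [-0.1  3.2  7.5] r 242.0
sink rect mm [ 313.1 -155.3] [ 78.9 369.5] 26.2 z [  13.6   20.1 1097.4] r 350.0
power rect mm [362.5  37.8] [332.6  90. ] 30.2 z [  18.7   22.7 1097.4] r 364.0
ctrl rect mm [377.5 217.5] [572.3  75.6] 43.5 z [18.9 23.2 41.9] r 436.0
cover rect mm [ 402.7 -196.5] [106.6 550.3] 36.5 z [19.2 22.7 42.2] r 448.0
red rect mm [450.5  51.3] [511.9 102.5] 24.2 z [  18.7   22.9 1097.4] r 453.0
cup rect mm [313.5 140.8] [372.   64.2] 61.3 z [  15.6   45.8 1097.4] r 344.0
jar rect mm [352.6 -41.2] [ 53.2 315.9] 68.1 z [  22.3   58.4 1097.4] r 355.0
```

View pics/wrist0.png

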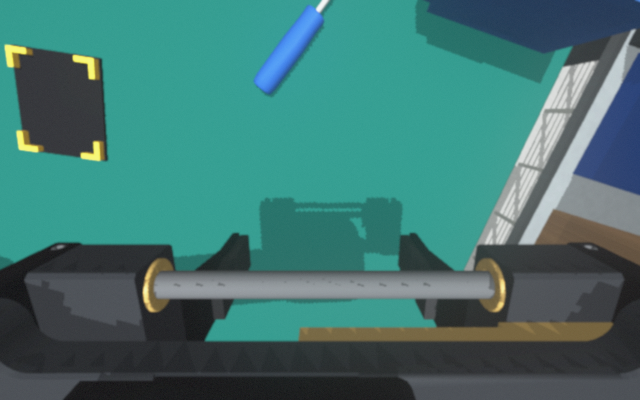

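The wrist view shows one nest at (60,100) and a screwdriver, with no target parts. Invalid depths spoiled the rectangles, so I filter those out and remeasure.

```bash
python3 - <<'E'
from h import *
z=np.load('top0.npz');im,d=z['im'],z['d'];W=world('top',d)
hsv=cv2.cvtColor(im,cv2.COLOR_RGB2HSV)
for n,(u,v) in [('nest',(384,125)),('nest2',(445,320)),('sink',(442,232)),('power',(276,186)),('ctrl',(163,152)),('cover',(479,167)),('red',(268,123)),('cup',(198,219)),('jar',(358,187))]:
    s=np.s_[v-34:v+34,u-34:u+34]
    ok=(d[s]>0.2)&(abs(W[s][...,2])<.1)
    if n[:4]=='nest': m=(hsv[s][...,2]<70)|(mask(hsv,'yellow')[s]>0)
    else: m=W[s][...,2]>.012
    m=cv2.morphologyEx((m&ok).astype(np.uint8),cv2.MORPH_OPEN,np.ones((3,3)))
    k,l,st,c=cv2.connectedComponentsWithStats(m); i=1+st[1:,4].argmax()
    P=W[s][l==i]; r=cv2.minAreaRect((P[:,:2]*1000).astype(np.float32))
    B=P[P[:,2]>.030]
    print(n,'rect',np.round(r[0],1),np.round(r[1],1),round(r[2],1),'z',np.round(np.percentile(P[:,2],[5,50,98])*1000,1),'r',np.hypot(*r[0]).round(), 'blk',np.round(np.median(B,0)*1000) if len(B) else '')
for y in [(120,280),(20,100)]:
  pass
z=np.load('wrist0.npz');W=world('wrist',z['d'],ctrl.get_state())
for u,v in [(60,110),(295,50)]: print(u,v,W[v,u])
E
```

```text
nest rect [ 644.7 -151.4] [124.  99.] 13.7 z [ 0.4  3.9 13.2] r 662.0 blk 
nest2 rect [ 179.7 -294.3] [120.   98.5] 8.9 z [-0.   3.4 12.7] r 345.0 blk 
sink rect [ 380.4 -293.2] [31.8 24.7] 58.9 z [16.6 21.  24.5] r 480.0 blk 
power rect [475.5 103.3] [70.2 89.4] 29.2 z [18.6 22.7 39.5] r 487.0 blk [474. 103.  36.]
ctrl rect [549.8 381.8] [92.  70.4] 38.9 z [18.9 23.1 39.5] r 669.0 blk [548. 380.  37.]
cover rect [ 537.6 -379.6] [90.7 71.5] 16.0 z [19.1 22.6 40.2] r 658.0 blk [ 536. -379.   38.]
red rect [633.2 133.8] [91.  71.4] 53.2 z [18.7 22.8 39.5] r 647.0 blk [631. 133.  37.]
cup rect [392.2 281.8] [48.5 64.8] 52.7 z [15.1 44.2 57.8] r 483.0 blk [402. 294.  51.]
jar rect [475.4 -89.7] [51.2 50.2] 23.7 z [22.7 58.3 62.9] r 484.0 blk [473. -90.  59.]
60 110 [ 0.17227739 -0.29474123  0.005213  ]
295 50 [ 0.31494196 -0.54824033  0.02334229]
```

Request:
{"op": "step_arm", "data": {
  "targets": [
    [1.9,3.3,-0.4,0,0,4.2,1],
    [1.9,3.3,-0.4,0,0,4.2,1],
    [1.9,3.3,-0.4,0,0,4.2,1],
    [1.9,3.3,-0.4,0,0,4.2,1],
    [1.9,3.3,-0.4,0,0,4.2,1]
  ]
}}

```text
time: 0.57
position: [0.2862, -0.4546, 0.1711]
tool_rot: [-2.968, -1.029, 0.0]
ft_force: [0.6, -0.3, 0.1]
grip_width: 1.0
grip_force: 0.0
```

Request:
{"op": "step_arm", "data": {
  "targets": [
    [1.9,3.3,-0.4,0,0,4.2,1],
    [1.9,3.3,-0.4,0,0,4.2,1],
    [1.9,3.3,-0.4,0,0,4.2,1],
    [1.9,3.2,-0.4,0,0,4.2,1],
    [1.8,3.1,-0.4,0,0,4.2,1]
  ]
}}

```text
time: 0.98
position: [0.3803, -0.2924, 0.1514]
tool_rot: [2.73, 1.554, -0.0]
ft_force: [0.8, 0.1, 1.0]
grip_width: 1.0
grip_force: 0.0
```

Request:
{"op": "step_arm", "data": {
  "targets": [
    [0,0,0,0,0,0,1],
    [0,0,0,0,0,0,1],
    [0,0,0,0,0,0,1],
    [0,0,0,0,0,0,1],
    [0,0,0,0,0,0,1]
  ]
}}

```text
time: 1.4
position: [0.3789, -0.2958, 0.1516]
tool_rot: [2.736, 1.544, -0.0]
ft_force: [0.1, 0.5, 0.3]
grip_width: 1.002
grip_force: 0.0
```

```bash
cat >> h.py <<'E'
def ang(st): # heading of tool x, deg
    x=cv2.Rodrigues(np.array(st['tool_rot'],float))[0][:,0]; return np.degrees(np.arctan2(x[1],x[0]))
def rays(name,pts,zp,st=None):
    "pixels Nx2 -> world points on plane z=zp"
    p=ctrl.camera_params(name);K=np.array(p['intrinsics']);pts=np.asarray(pts,float)
    c=np.c_[(pts-[K[0,2],K[1,2]])/[K[0,0],K[1,1]],np.ones(len(pts))]
    if 'hand_eye' in p:
        H=np.array(p['hand_eye']);R=cv2.Rodrigues(np.array(st['tool_rot'],float))[0]
        D=c@H[:3,:3].T@R.T; o=R@H[:3,3]+np.array(st['position'])
    else:
        R=cv2.Rodrigues(np.array(p['rvec'],float))[0];D=c@R;o=-R.T@np.array(p['tvec']).ravel()
    return o+D*((zp-o[2])/D[:,2])[:,None]
def rect(name,m,zp,st,label):
    "largest blob of mask -> min rect on plane z=zp (mm): centre, sizes, long-axis angle"
    m=cv2.morphologyEx(m.astype(np.uint8),cv2.MORPH_OPEN,np.ones((3,3)))
    cs=cv2.findContours(m,cv2.RETR_EXTERNAL,cv2.CHAIN_APPROX_NONE)[0]
    c=max(cs,key=cv2.contourArea).reshape(-1,2)
    P=rays(name,c,zp,st)[:,:2]*1000
    (cx,cy),(w,h),a=cv2.minAreaRect(P.astype(np.float32))
    if w<h: w,h,a=h,w,a+90
    a=(a+90)%180-90
    print(f'{label}: c=({cx:.1f},{cy:.1f}) size {w:.1f}x{h:.1f} long axis {a:.1f}')
    return cx,cy,a
def look(tag):
    st=ctrl.get_state();im,d=ctrl.get_image('wrist');save(tag+'.png',im);W=world('wrist',d,st)
    np.savez(tag+'.npz',im=im,d=d,W=W);print('tcp',np.round(np.array(st['position'])*1000,1),'tool x',round(ang(st),1))
    return st,im,d,W,cv2.cvtColor(im,cv2.COLOR_RGB2HSV)
E
python3 - <<'E'
from h import *
st,im,d,W,hsv=look('sink1')
ok=(d>.1)&(W[...,2]<.05)
z=W[...,2]*1000
print('bench',np.median(z[20:60,20:100]))
print(np.round(z[60:230:10,322]))
rect('wrist',ok&(z>19.5),.022,st,'block')
sil=mask(hsv,'silver')>0
rect('wrist',ok&(z>3.5)&(hsv[...,1]<90),.006,st,'plate')
E
```

```text
tcp [ 378.9 -295.8  151.6] tool x 58.9
bench 0.492970485132041
[ 0.  1.  1.  2.  1.  1.  1.  0.  2. 19. 10. 23. 22. 22. 14. 14.  2.]
block: c=(535.3,-378.2) size 90.1x71.2 long axis 16.0
plate: c=(377.8,-292.5) size 90.7x69.9 long axis 59.7
```

View pics/sink1.png

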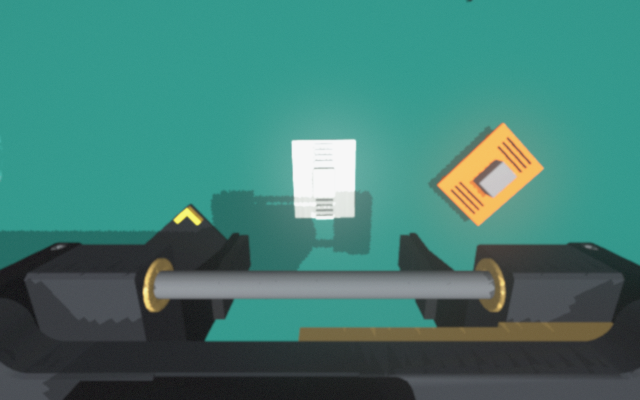

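The wrist view shows the heat sink at (323,180) with its silver block, and the cover at (490,175). The plate rectangle reads 90.7x69.9 mm, which matches the given outline. I go down to grip it.

Request:
{"op": "step_arm", "data": {
  "targets": [
    [0,0.3,-2.5,0,0,0.6,0.6],
    [0,0,-3,0,0,0,0.6],
    [0,0,-3,0,0,0,0.6],
    [0,0,-2.5,0,0,0,0.6],
    [0,0,-1.2,0,0,0,0.6]
  ]
}}

```text
time: 1.87
position: [0.3772, -0.2907, 0.0263]
tool_rot: [-2.723, -1.558, 0.002]
ft_force: [-0.1, 0.9, -0.2]
grip_width: 0.707
grip_force: 0.0
```

Request:
{"op": "step_arm", "data": {
  "targets": [
    [0,0,0,0,0,0,0.6],
    [0,0,0,0,0,0,0.6],
    [0,0,0,0,0,0,0.6],
    [0,0,0,0,0,0,0.6],
    [0,0,0,0,0,0,0.6]
  ]
}}

```text
time: 2.28
position: [0.3805, -0.2923, 0.0309]
tool_rot: [2.723, 1.561, 0.001]
ft_force: [-0.1, 0.1, -0.3]
grip_width: 0.605
grip_force: 0.0
```

Request:
{"op": "step_arm", "data": {
  "targets": [
    [-0.1,0,-1.0,0,0,0,0.6],
    [0,0,-0.6,0,0,0,0.6],
    [0,0,-0.4,0,0,0,0.6],
    [0,0,0,0,0,0,0.6],
    [0,0,0,0,0,0,0.6]
  ]
}}

```text
time: 2.7
position: [0.3784, -0.291, 0.009]
tool_rot: [-2.724, -1.562, 0.0]
ft_force: [0.3, 0.2, -0.9]
grip_width: 0.605
grip_force: 0.0
```

Request:
{"op": "step_arm", "data": {
  "targets": [
    [0,0,0,0,0,0,0.6],
    [0,0,0,0,0,0,0.6],
    [0,0,0,0,0,0,0.6],
    [0,0,0,0,0,0,0.6],
    [0,0,0,0,0,0,0.6]
  ]
}}

```text
time: 3.12
position: [0.3788, -0.2915, 0.0097]
tool_rot: [2.725, 1.563, 0.0]
ft_force: [0.2, -0.5, 0.1]
grip_width: 0.598
grip_force: 0.0
```

Close and lift.

Request:
{"op": "step_arm", "data": {
  "targets": [
    [0,0,0,0,0,0,0.2],
    [0,0,0,0,0,0,0.1],
    [0,0,0,0,0,0,0.1],
    [0,0,0,0,0,0,0.1],
    [0,0,0,0,0,0,0.1]
  ],
  "force": 30
}}

```text
time: 3.53
position: [0.3787, -0.2914, 0.0096]
tool_rot: [2.725, 1.563, 0.0]
ft_force: [-0.3, -0.2, -0.3]
grip_width: 0.304
grip_force: 0.0
```

Request:
{"op": "step_arm", "data": {
  "targets": [
    [0,0,0,0,0,0,0.1],
    [0,0,0,0,0,0,0.1],
    [0,0,0,0,0,0,0.1],
    [0,0,0,0,0,0,0.1],
    [0,0,0.3,0,0,0,0.1]
  ]
}}

```text
time: 3.95
position: [0.3783, -0.2911, 0.0122]
tool_rot: [-2.724, -1.562, 0.001]
ft_force: [-0.3, 0.6, -0.4]
grip_width: 0.105
grip_force: 0.0
```

Request:
{"op": "step_arm", "data": {
  "targets": [
    [0,0,1,0,0,0,0.1],
    [0,0,2,0,0,0,0.1],
    [0,0,2,0,0,0,0.1],
    [0,0,2,0,0,0,0.1],
    [0,0,1,0,0,0,0.1]
  ]
}}

```text
time: 4.37
position: [0.3801, -0.2924, 0.0959]
tool_rot: [2.722, 1.561, 0.002]
ft_force: [0.5, -0.2, 0.8]
grip_width: 0.095
grip_force: 0.0
```

The gripper closed on nothing, so I look before moving again.

```bash
python3 - <<'E'
from h import *
st,im,d,W,hsv=look('sink2')
im2,d2=ctrl.get_image('side');save('side2.png',im2[130:290,280:480].repeat(3,0).repeat(3,1))
E
```

```text
tcp [ 380.1 -292.4   95.9] tool x 59.7
```

View pics/sink2.png

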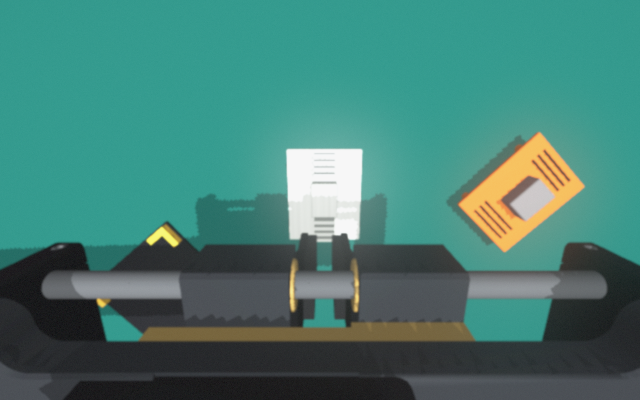

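View pics/side2.png

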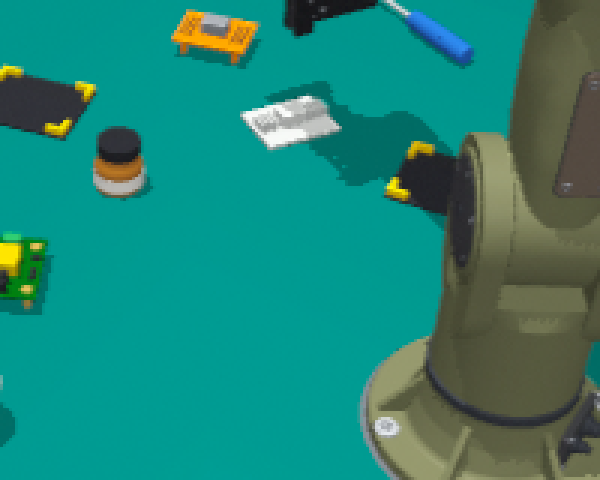

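The side view shows the gripper above the sink, which still lies at (323,195) in the wrist view. The fingers met nothing, so I check the sink's pose and its height map before and after.

```bash
python3 - <<'E'
from h import *
for t in('sink1','sink2'):
    f=np.load(t+'.npz');W=f['W'];im=f['im']
    z=W[...,2]*1000
    v0,v1=(135,225) if t=='sink1' else (145,245)
    for v in range(v0,v1,6): print(v,np.round(z[v,280:372:6]).astype(int).tolist())
    print()
im=np.load('sink2.npz')['im'][135:255,260:390].astype(float)
g=np.clip((im-120)*255/135,0,255).astype(np.uint8)
save('sinkc.png',cv2.resize(g,None,fx=4,fy=4,interpolation=cv2.INTER_CUBIC))
s=ctrl.get_state();print(np.round(s['position'],4),np.round(s['joint_positions'],3),s['grip_width'])
E
```

```text
135 [1, 1, 1, 0, 1, 0, 0, 2, 1, 1, 1, 1, 1, 0, 0, 0]
141 [1, 1, 6, 7, 6, 7, 6, 7, 7, 8, 7, 6, 7, 0, 0, -1]
147 [0, 2, 7, 6, 5, 6, 19, 19, 5, 7, 7, 7, 7, 0, 0, 3]
153 [1, 0, 7, 6, 7, 6, 6, 7, 7, 6, 7, 7, 6, -1, 0, 0]
159 [0, 2, 7, 7, 6, 7, 8, 6, 7, 6, 6, 8, 6, 0, 1, 0]
165 [2, 1, 6, 7, 7, 5, 5, 5, 6, 5, 8, 5, 6, 0, 1, 1]
171 [1, 2, 1, 8, 7, 5, 22, 23, 22, 21, 6, 8, 7, 0, 0, 2]
177 [1, 1, 1, 7, 6, 8, 22, 22, 22, 22, 6, 7, 6, 0, 1, 1]
183 [1, -1, 0, 6, 7, 7, 22, 24, 22, 22, 7, 7, 6, 1, 0, 2]
189 [0, 1, 0, 6, 6, 7, 23, 22, 23, 23, 7, 6, 8, 345, 1, 1]
195 [1, 1, 0, 7, 7, 7, 22, 22, 23, 21, 8, 6, 7, 1, 0, 1]
201 [0, 1, 1, 7, 7, 6, 17, 18, 18, 7, 7, 6, 7, 0, 1, 1]
207 [0, 1, 1, 5, 6, 7, 18, 20, 19, 5, 5, 5, 7, 0, 2, 0]
213 [0, 0, 1, 7, 6, 7, 20, 18, 19, 6, 7, 6, 8, 3, 0, -1]
219 [2, 0, 2, 1, 0, 1, 19, 1, 1, 2, 2, 1, 1, 0, 0, 1]

145 [1, 1, 0, 0, 0, 1, 1, 1, 1, 1, 1, 0, 1, 0, 2, -1]
151 [0, 7, 7, 6, 6, 7, 6, 6, 6, 7, 5, 6, 6, 7, 0, 1]
157 [0, 6, 6, 7, 7, 7, 18, 19, 19, 19, 7, 6, 8, 6, 0, 1]
163 [0, 1, 6, 7, 6, 7, 18, 18, 19, 20, 7, 8, 7, 8, 1, 1]
169 [-1, 0, 8, 6, 7, 7, 19, 18, 19, 18, 6, 6, 6, 6, 1, 0]
175 [0, 1, 7, 7, 7, 6, 18, 18, 19, 17, 6, 8, 7, 6, 1, 0]
181 [0, 0, 6, 5, 8, 7, 9, 11, 9, 11, 7, 6, 6, 7, 2, 2]
187 [2, 1, 6, 6, 6, 7, 25, 23, 22, 23, 5, 8, 7, 6, 0, 1]
193 [0, 1, 6, 5, 6, 7, 22, 23, 23, 23, 6, 7, 7, 6, 0, 1]
199 [0, 0, 7, 7, 7, 8, 22, 23, 23, 23, 6, 6, 5, 6, 0, 1]
205 [1, 1, 7, 7, 7, 7, 22, 23, 22, 23, 6, 6, 5, 6, 1, 1]
211 [1, 0, 7, 6, 6, 7, 22, 21, 23, 23, 5, 7, 7, 8, 1, 0]
217 [0, 1, 7, 8, 7, 5, 22, 22, 23, 21, 7, 7, 7, 6, 1, 0]
223 [0, 0, 7, 5, 6, 6, 20, 19, 18, 19, 7, 6, 7, 7, 1, 0]
229 [0, 0, 6, 6, 8, 6, 18, 19, 19, 19, 6, 6, 7, 7, 0, 0]
235 [1, 1, 7, 5, 130, 128, 19, 20, 19, 127, 131, 131, 7, 6, 0, 0]
241 [-1, 2, 0, 1, 138, 135, 19, 289, 19, 136, 136, 140, 1, 0, 0, 1]

[ 0.3802 -0.2926  0.095 ] [ 0.99   0.047 -0.398  1.975  0.021  1.119  0.054] 0.09654077467902447
```

View pics/sinkc.png

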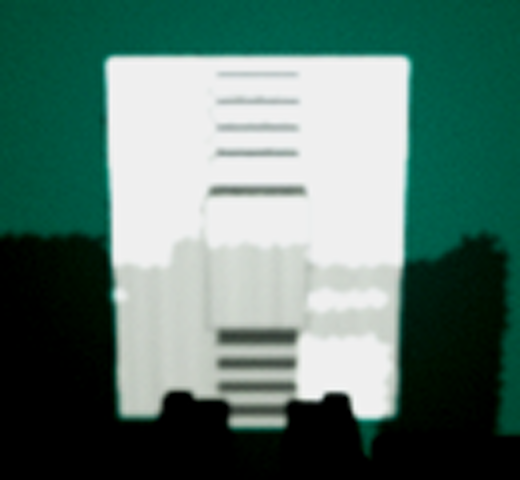

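```bash
python3 - <<'E'
from h import *
p=ctrl.camera_params('wrist');K=np.array(p['intrinsics']);H=np.array(p['hand_eye'])
for t,box in(('sink1',(230,235,250,330)),('sink2',(230,285,375,330))):
    d=np.load(t+'.npz')['d']
    v,u=np.mgrid[:400,:640];c=np.stack([(u-K[0,2])/K[0,0]*d,(v-K[1,2])/K[1,1]*d,d],-1)
    T=(c@H[:3,:3].T+H[:3,3])*1000
    cols=[244,404,412] if t=='sink1' else [300,307,313,335,341,350]
    for uu in cols:
        print(t,uu,[(vv,*np.round(T[vv,uu]).astype(int).tolist()) for vv in range(228,330,8)])
E
```

```text
sink1 244 [(228, -57, -98, 150), (236, 9, -48, -32), (244, 8, -46, -40), (252, 4, -45, -42), (260, -1, -46, -42), (268, -4, -46, -45), (276, 33, -25, -117), (284, 31, -24, -119), (292, 29, -24, -119), (300, -158, -106, 151), (308, -170, -107, 150), (316, -183, -108, 151), (324, -195, -109, 150)]
sink1 404 [(228, -58, 95, 151), (236, 10, 44, -33), (244, 9, 41, -43), (252, 5, 41, -44), (260, 1, 41, -45), (268, -3, 41, -46), (276, 33, 21, -117), (284, 31, 21, -118), (292, 29, 20, -120), (300, -157, 102, 150), (308, -171, 104, 151), (316, -183, 105, 152), (324, -195, 105, 151)]
sink1 412 [(228, -58, 105, 151), (236, 11, 47, -36), (244, 10, 45, -44), (252, 10, 43, -54), (260, 7, 42, -58), (268, 3, 42, -58), (276, 33, 23, -117), (284, 31, 23, -118), (292, 30, 23, -120), (300, -158, 113, 151), (308, -171, 114, 152), (316, -183, 115, 151), (324, -195, 116, 150)]
sink2 300 [(228, -34, -26, 91), (236, 11, -15, -36), (244, 11, -14, -47), (252, 11, -14, -57), (260, 11, -13, -65), (268, 11, -13, -72), (276, 33, -9, -116), (284, 32, -9, -119), (292, 29, -9, -119), (300, 8, -11, -91), (308, 5, -11,
[... 695 characters left out ...]
0, 3, -62), (268, 10, 3, -70), (276, 33, 1, -116), (284, 32, 1, -119), (292, 29, 1, -119), (300, 0, 3, -80), (308, -4, 3, -81), (316, -8, 3, -80), (324, -151, 11, 95)]
sink2 341 [(228, -33, 15, 89), (236, 11, 8, -35), (244, 11, 7, -46), (252, 9, 7, -53), (260, 10, 6, -62), (268, 10, 6, -70), (276, 33, 3, -116), (284, 31, 3, -119), (292, 29, 3, -118), (300, 0, 5, -80), (308, -3, 5, -81), (316, -8, 6, -81), (324, -152, 17, 96)]
sink2 350 [(228, -33, 24, 89), (236, -42, 24, 90), (244, -53, 25, 95), (252, 11, 11, -56), (260, 11, 10, -66), (268, 31, 6, -109), (276, 32, 6, -116), (284, 32, 5, -119), (292, 30, 5, -120), (300, 13, 7, -100), (308, 78, -2, -194), (316, 10, 7, -104), (324, 7, 7, -105)]
```

The fingers really end about 32 mm behind the reported TCP (tool z ≈ -32 mm). That explains the empty close at a reported z of 9.6 mm, because the tips passed above the 22 mm block. I re-measure the sink, then descend by feel.

```bash
cat >> h.py <<'E'
def roi(cx,cy,r,W):
    return (np.hypot(W[...,0]*1000-cx,W[...,1]*1000-cy)<r)
E
python3 - <<'E'
from h import *
f=np.load('sink2.npz');W=f['W'];d=f['d'];z=W[...,2]*1000
st=ctrl.get_state();print(np.round(st['position'],4),ang(st))
ok=(d>.1)&(z<50)&roi(379,-292,70,W)
rect('wrist',ok&(z>20.5),.022,st,'block')
rect('wrist',ok&(z>4),.006,st,'plate')
E
```

```text
[ 0.3802 -0.2926  0.095 ] 59.65817474419465
block: c=(378.3,-292.1) size 31.4x23.2 long axis 59.6
plate: c=(377.6,-293.3) size 91.1x69.7 long axis 59.7
```

Request:
{"op": "step_arm", "data": {
  "targets": [
    [-0.1,0,-1.5,0,0,0,0.6],
    [0,0,-2,0,0,0,0.6],
    [0,0,-2,0,0,0,0.6],
    [0,0,0,0,0,0,0.6],
    [0,0,0,0,0,0,0.6]
  ]
}}

```text
time: 4.88
position: [0.3763, -0.2902, 0.0361]
tool_rot: [-2.722, -1.561, 0.002]
ft_force: [0.8, 1.0, 0.2]
grip_width: 0.39
grip_force: 0.0
```

Request:
{"op": "step_arm", "data": {
  "targets": [
    [0,0,-2,0,0,0,0.6],
    [0,0,-1.5,0,0,0,0.6],
    [0,0,-0.5,0,0,0,0.6],
    [0,0,0,0,0,0,0.6],
    [0,0,0,0,0,0,0.6]
  ]
}}

```text
time: 5.3
position: [0.3783, -0.2918, -0.0016]
tool_rot: [2.724, 1.562, 0.001]
ft_force: [0.8, -0.1, -0.3]
grip_width: 0.593
grip_force: 0.0
```

Request:
{"op": "step_arm", "data": {
  "targets": [
    [0,0,-0.6,0,0,0,0.6],
    [0,0,-0.4,0,0,0,0.6],
    [0,0,-0.4,0,0,0,0.6],
    [0,0,0,0,0,0,0.6],
    [0,0,0,0,0,0,0.6]
  ]
}}

```text
time: 5.72
position: [0.3775, -0.2913, -0.0166]
tool_rot: [-2.725, -1.563, 0.0]
ft_force: [0.2, 1.1, 0.4]
grip_width: 0.604
grip_force: 0.0
```

Request:
{"op": "step_arm", "data": {
  "targets": [
    [0,0,-0.1,0,0,0,0.6],
    [0,0,-0.1,0,0,0,0.6],
    [0,0,-0.1,0,0,0,0.6],
    [0,0,-0.1,0,0,0,0.6],
    [0,0,0,0,0,0,0.6]
  ]
}}

```text
time: 6.13
position: [0.3776, -0.2913, -0.0206]
tool_rot: [-2.725, -1.563, 0.0]
ft_force: [-0.2, 1.0, 0.0]
grip_width: 0.602
grip_force: 0.0
```

Request:
{"op": "step_arm", "data": {
  "targets": [
    [0,0,-0.1,0,0,0,0.6],
    [0,0,-0.1,0,0,0,0.6],
    [0,0,0,0,0,0,0.6],
    [0,0,0,0,0,0,0.6],
    [0,0,0,0,0,0,0.6]
  ]
}}

```text
time: 6.55
position: [0.3777, -0.2914, -0.0224]
tool_rot: [2.725, 1.563, 0.0]
ft_force: [0.8, 0.1, 0.5]
grip_width: 0.601
grip_force: 0.0
```

Request:
{"op": "step_arm", "data": {
  "targets": [
    [0,0,-0.1,0,0,0,0.6],
    [0,0,-0.1,0,0,0,0.6],
    [0,0,0,0,0,0,0.6],
    [0,0,0,0,0,0,0.6],
    [0,0,0,0,0,0,0.6]
  ]
}}

```text
time: 6.97
position: [0.3776, -0.2914, -0.0245]
tool_rot: [-2.725, -1.563, 0.0]
ft_force: [-0.1, 0.2, 0.3]
grip_width: 0.594
grip_force: 0.0
```

Request:
{"op": "step_arm", "data": {
  "targets": [
    [0,0,0,0,0,0,0.1],
    [0,0,0,0,0,0,0.1],
    [0,0,0,0,0,0,0.1],
    [0,0,0,0,0,0,0.1],
    [0,0,0,0,0,0,0.1]
  ],
  "force": 30
}}

```text
time: 7.38
position: [0.3779, -0.2915, -0.0244]
tool_rot: [2.725, 1.563, 0.0]
ft_force: [1.9, 0.1, -0.1]
grip_width: 0.303
grip_force: 0.4
```

Request:
{"op": "step_arm", "data": {
  "targets": [
    [0,0,0,0,0,0,0.1],
    [0,0,0,0,0,0,0.1],
    [0,0,0,0,0,0,0.1],
    [0,0,0,0,0,0,0.1],
    [0,0,0,0,0,0,0.1]
  ]
}}

```text
time: 7.8
position: [0.3779, -0.2915, -0.0243]
tool_rot: [2.725, 1.563, 0.0]
ft_force: [1.6, -1.0, -0.6]
grip_width: 0.273
grip_force: 30.0
```

Grip confirmed: width 0.273 corresponds to 24 mm, at 30 N. I lift and carry it to the nest at (644.7, -151.4), long axis 13.7°.

Request:
{"op": "step_arm", "data": {
  "targets": [
    [0,0,1,0,0,0,0.1],
    [0,0,2,0,0,0,0.1],
    [0,0,2.5,0,0,0,0.1],
    [0,0,2,0,0,0,0.1],
    [1.2,0.6,0.5,0,0,-2,0.1]
  ]
}}

```text
time: 8.22
position: [0.3889, -0.288, 0.059]
tool_rot: [2.752, 1.508, -0.001]
ft_force: [1.1, -1.1, -3.0]
grip_width: 0.27
grip_force: 30.0
```

Request:
{"op": "step_arm", "data": {
  "targets": [
    [2.5,1.3,0,0,0,-4.4,0.1],
    [2.5,1.3,0,0,0,-4.4,0.1],
    [2.5,1.3,0,0,0,-4.4,0.1],
    [2.5,1.3,0,0,0,-4.4,0.1],
    [2.5,1.3,0,0,0,-4.4,0.1]
  ]
}}

```text
time: 8.63
position: [0.515, -0.2196, 0.0558]
tool_rot: [-2.992, -0.956, 0.002]
ft_force: [0.0, -0.6, -1.4]
grip_width: 0.269
grip_force: 30.0
```

Request:
{"op": "step_arm", "data": {
  "targets": [
    [2.5,1.3,0,0,0,-4.4,0.1],
    [2.5,1.3,0,0,0,-4.4,0.1],
    [2.5,1.3,0,0,0,-4.4,0.1],
    [2.5,1.3,0,0,0,-4.4,0.1],
    [2.0,1.3,0,0,0,-4.4,0.1]
  ]
}}

```text
time: 9.05
position: [0.6356, -0.1544, 0.0555]
tool_rot: [-3.119, -0.368, 0.002]
ft_force: [-0.7, -0.1, -1.6]
grip_width: 0.273
grip_force: 30.0
```

Request:
{"op": "step_arm", "data": {
  "targets": [
    [1.0,0.4,0,0,0,0,0.1],
    [0,0,0,0,0,0,0.1],
    [0,0,0,0,0,0,0.1],
    [0,0,0,0,0,0,0.1],
    [0,0,0,0,0,0,0.1]
  ]
}}

```text
time: 9.47
position: [0.6431, -0.1535, 0.0555]
tool_rot: [3.119, 0.371, -0.003]
ft_force: [0.6, 0.1, -2.2]
grip_width: 0.27
grip_force: 30.0
```

```bash
python3 - <<'E'
from h import *
st,im,d,W,hsv=look('nest1')
print(st['grip_width'],st['grip_force'])
ok=(d>.1)&(W[...,2]<.03)
m=ok&((mask(hsv,'yellow')>0))&roi(645,-151,110,W)
for i in range(1): 
    k,l,s,c=cv2.connectedComponentsWithStats(m.astype(np.uint8))
    for j in range(1,k):
        if s[j,4]>20: print(s[j],np.round(c[j]),np.round(np.median(W[l==j],0)*1000))
E
```

```text
tcp [ 643.1 -153.5   55.5] tool x 13.6
0.26968058970146896 29.999547600746155
[259 139  29  30 430] [269. 149.] [683. -98.  12.]
[354 138  30  30 339] [371. 146.] [ 701. -176.   12.]
```

View pics/nest1.png

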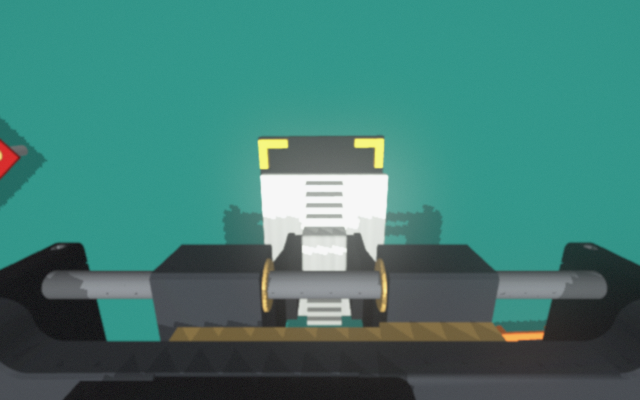

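The picture shows the sink held and level, over the nest. The nest's two far lugs have outer corners near (258,138) and (383,137). From these I get the nest's centre and heading.

```bash
python3 - <<'E'
from h import *
f=np.load('nest1.npz');im=f['im'];W=f['W'];d=f['d'];st=ctrl.get_state()
hsv=cv2.cvtColor(im,cv2.COLOR_RGB2HSV)
y=(mask(hsv,'yellow')>0)&(d>.1)&roi(690,-140,90,W)
c=np.argwhere(y)[:,::-1]
P=rays('wrist',c,.012,st)[:,:2]*1000
(cx,cy),(w,h),a=cv2.minAreaRect(P.astype(np.float32))
if w<h:w,h,a=h,w,a-90
print('front lugs rect',cx,cy,w,h,a) # long side = nest y, w should be 100
u=np.array([np.cos(np.radians(a+90)),np.sin(np.radians(a+90))])
u=u if u[0]>0 else -u
q=(P@u).max()-60
v=np.array([-u[1],u[0]]);s=P@v
print('nest c',q*u+(s.max()+s.min())/2*v,'x dir',np.degrees(np.arctan2(u[1],u[0])))
# held sink: plate top is at (tip z) ; tip=tcp+32 -> plate z = 87.5-... 
zs=W[...,2]*1000
m=(d>.1)&(zs>60)&(zs<110)&(hsv[...,1]<60)&(hsv[...,2]>140)
m[:172]=0;m[232:]=0
print('plate z',np.median(zs[180:195,268:300]))
zp=np.median(zs[180:195,268:300])/1000
k=np.argwhere(m&(abs(zs-zp*1000)<5))[:,::-1];P=rays('wrist',k,zp,st)[:,:2]*1000
print('held front edge along u',(P@u).max()-45,'lat',((P@v).max()+(P@v).min())/2,'w',np.ptp(P@v),'tcp u,v',np.array(st['position'][:2])*1000@u,np.array(st['position'][:2])*1000@v)
print('nest u,v',q,(s.max()+s.min())/2)
E
```

```text
front lugs rect 686.4564208984375 -138.96234130859375 95.75387573242188 22.554792404174805 -75.92909145355225
nest c [ 639.19573642 -150.80788777] x dir 14.070908546447754
plate z 86.23634337670514
held front edge along u 585.7656287489394 lat -303.55402913012915 w 69.8138648816647 tcp u,v 586.808184307988 -305.1014334990255
nest u,v 583.352245352912 -301.68587356107463
```

Request:
{"op": "step_arm", "data": {
  "targets": [
    [0.1,0.1,-2,0,0,0.3,0.1],
    [0,0,-2,0,0,0,0.1],
    [0,0,-1.5,0,0,0,0.1],
    [0,0,-1,0,0,0,0.1],
    [0,0,-0.6,0,0,0,0.1]
  ]
}}

```text
time: 9.93
position: [0.6442, -0.1509, -0.0172]
tool_rot: [-3.118, -0.381, 0.004]
ft_force: [-0.2, 0.3, -2.0]
grip_width: 0.272
grip_force: 30.0
```

Request:
{"op": "step_arm", "data": {
  "targets": [
    [0,0,0,0,0,0,0.1],
    [0,0,0,0,0,0,0.1],
    [0,0,-0.1,0,0,0,0.1],
    [0,0,-0.1,0,0,0,0.1],
    [0,0,0,0,0,0,0.1]
  ]
}}

```text
time: 10.35
position: [0.6462, -0.1505, -0.0167]
tool_rot: [3.118, 0.382, 0.002]
ft_force: [1.1, 0.3, -2.3]
grip_width: 0.271
grip_force: 30.0
```

Request:
{"op": "step_arm", "data": {
  "targets": [
    [0,0,-0.1,0,0,0,0.1],
    [0,0,-0.1,0,0,0,0.1],
    [0,0,0,0,0,0,0.1],
    [0,0,0,0,0,0,0.1],
    [0,0,0,0,0,0,0.1]
  ]
}}

```text
time: 10.77
position: [0.6457, -0.1504, -0.0194]
tool_rot: [3.118, 0.382, -0.0]
ft_force: [1.5, 0.2, -2.4]
grip_width: 0.274
grip_force: 30.0
```

Request:
{"op": "step_arm", "data": {
  "targets": [
    [-0.1,-0.1,-0.1,0,0,0,0.1],
    [0,0,0,0,0,0,0.1],
    [0,0,0,0,0,0,0.1],
    [0,0,0,0,0,0,0.1],
    [0,0,0,0,0,0,0.1]
  ]
}}

```text
time: 11.18
position: [0.6449, -0.1515, -0.0202]
tool_rot: [3.118, 0.382, 0.001]
ft_force: [0.2, -0.4, -1.1]
grip_width: 0.272
grip_force: 30.0
```

Request:
{"op": "step_arm", "data": {
  "targets": [
    [0,0,-0.1,0,0,0,0.1],
    [0,0,0,0,0,0,0.1],
    [0,0,0,0,0,0,0.1],
    [0,0,0,0,0,0,0.1],
    [0,0,0,0,0,0,0.1]
  ]
}}

```text
time: 11.6
position: [0.6449, -0.1515, -0.0203]
tool_rot: [3.118, 0.382, 0.0]
ft_force: [-3.2, -0.1, 5.3]
grip_width: 0.272
grip_force: 30.0
```

Request:
{"op": "step_arm", "data": {
  "targets": [
    [0,0,-0.1,0,0,0,0.1],
    [0,0,0,0,0,0,0.1],
    [0,0,0,0,0,0,0.1],
    [0,0,0,0,0,0,0.1],
    [0,0,0,0,0,0,0.1]
  ]
}}

```text
time: 12.02
position: [0.6449, -0.1515, -0.0203]
tool_rot: [3.118, 0.382, 0.0]
ft_force: [-4.8, 0.4, 10.5]
grip_width: 0.269
grip_force: 30.0
```

Contact at reported z -20.3 mm, so the sink bottom is on the nest floor. I ease off, release, rise and look.

Request:
{"op": "step_arm", "data": {
  "targets": [
    [0,0,0.15,0,0,0,0.1],
    [0,0,0,0,0,0,0.6],
    [0,0,0,0,0,0,0.6],
    [0,0,0,0,0,0,0.6],
    [0,0,0,0,0,0,0.6]
  ]
}}

```text
time: 12.43
position: [0.6454, -0.1525, -0.0205]
tool_rot: [3.117, 0.381, 0.002]
ft_force: [0.1, -2.4, 2.3]
grip_width: 0.496
grip_force: 1.6
```

Request:
{"op": "step_arm", "data": {
  "targets": [
    [0,0,0,0,0,0,0.6],
    [0,0,0.5,0,0,0,0.6],
    [0,0,1.5,0,0,0,0.6],
    [0,0,3,0,0,0,0.6],
    [0,0,3,0,0,0,0.6]
  ]
}}

```text
time: 12.85
position: [0.6432, -0.1501, 0.0592]
tool_rot: [-3.116, -0.383, 0.005]
ft_force: [0.3, -0.7, -0.2]
grip_width: 0.598
grip_force: 0.0
```

Request:
{"op": "step_arm", "data": {
  "targets": [
    [0,0,3,0,0,0,0.8],
    [0,0,3,0,0,0,0.8],
    [0,0,1,0,0,0,0.8],
    [0,0,0,0,0,0,0.8],
    [0,0,0,0,0,0,0.8]
  ]
}}

```text
time: 13.27
position: [0.6446, -0.1509, 0.1293]
tool_rot: [-3.118, -0.383, -0.0]
ft_force: [0.1, 0.3, 0.2]
grip_width: 0.788
grip_force: 0.0
```

Request:
{"op": "step_arm", "data": {
  "targets": [
    [0,0,0,0,0,0,0.8],
    [0,0,0,0,0,0,0.8],
    [0,0,0,0,0,0,0.8],
    [0,0,0,0,0,0,0.8],
    [0,0,0,0,0,0,0.8]
  ]
}}

```text
time: 13.68
position: [0.6443, -0.1513, 0.1282]
tool_rot: [-3.118, -0.382, 0.002]
ft_force: [0.0, -0.5, -0.3]
grip_width: 0.799
grip_force: 0.0
```

```bash
python3 - <<'E'
from h import *
st,im,d,W,hsv=look('nest2')
z=W[...,2]*1000
ok=(d>.1)&(z<50)&roi(645,-151,75,W)
rect('wrist',ok&(z>23.5),.026,st,'block')
br=ok&(hsv[...,2]>120)&(hsv[...,1]<80)
rect('wrist',br,.010,st,'plate')
nest=ok&((hsv[...,2]<75)|(mask(hsv,'yellow')>0)|br)
rect('wrist',nest,.004,st,'nest')
y=np.argwhere(ok&(mask(hsv,'yellow')>0))[:,::-1]
P=rays('wrist',y,.012,st)[:,:2]*1000
r=cv2.minAreaRect(P.astype(np.float32));print('lugs',r)
E
```

```text
tcp [ 644.3 -151.3  128.2] tool x 14.0
block: c=(642.3,-149.8) size 31.4x23.1 long axis 14.6
plate: c=(642.6,-150.7) size 94.4x73.0 long axis 14.0
nest: c=(641.1,-151.1) size 96.2x74.4 long axis 14.0
lugs ((640.906494140625, -150.52899169921875), (115.6487045288086, 96.42991638183594), 13.972805976867676)
```

View pics/nest2.png

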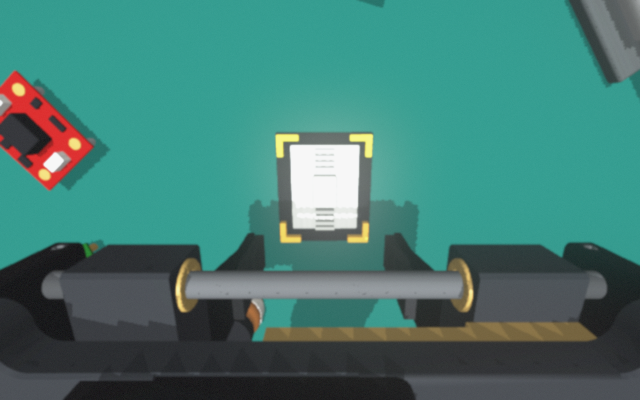

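The heat sink lies squarely in the pocket, with all four yellow lugs around it at (276..372, 133..242). The gripper-to-camera offset is consistent too. Next is the green board at (475.5, 103.3), axis 119.2°.

Request:
{"op": "step_arm", "data": {
  "targets": [
    [-1.1,1.7,0,0,0,7,0.6],
    [-1.1,1.7,0,0,0,7,0.6],
    [-1.1,1.7,0,0,0,7,0.6],
    [-1.1,1.7,0,0,0,7,0.6],
    [-1.1,1.7,0,0,0,7,0.6]
  ]
}}

```text
time: 14.15
position: [0.5891, -0.0656, 0.129]
tool_rot: [2.855, 1.31, -0.0]
ft_force: [0.4, 1.1, 0.8]
grip_width: 0.613
grip_force: 0.0
```

Request:
{"op": "step_arm", "data": {
  "targets": [
    [-1.1,1.7,0,0,0,7,0.6],
    [-1.1,1.7,0,0,0,7,0.6],
    [-1.1,1.7,0,0,0,7,0.6],
    [-1.1,1.7,0,0,0,7,0.6],
    [-1.1,1.7,0,0,0,7,0.6]
  ]
}}

```text
time: 14.57
position: [0.5341, 0.0194, 0.1291]
tool_rot: [2.329, 2.108, 0.0]
ft_force: [0.2, 0.4, -0.5]
grip_width: 0.601
grip_force: 0.0
```

Request:
{"op": "step_arm", "data": {
  "targets": [
    [-1.1,1.7,0,0,0,7,0.6],
    [-1.1,1.7,0,0,0,7,0.6],
    [-1.1,1.7,0,0,0,7,0.6],
    [-1.1,1.7,0,0,0,7,0.6],
    [-1.3,1.7,0,0,0,7,0.6]
  ]
}}

```text
time: 14.98
position: [0.4774, 0.1044, 0.1292]
tool_rot: [1.587, 2.711, 0.001]
ft_force: [-0.0, 0.5, 0.2]
grip_width: 0.603
grip_force: 0.0
```

Request:
{"op": "step_arm", "data": {
  "targets": [
    [-0.2,0,0,0,0,0,0.6],
    [0,0,0,0,0,0,0.6],
    [0,0,0,0,0,0,0.6],
    [0,0,0,0,0,0,0.6],
    [0,0,0,0,0,0,0.6]
  ]
}}

```text
time: 15.4
position: [0.4763, 0.1026, 0.1291]
tool_rot: [1.599, 2.704, 0.0]
ft_force: [-0.2, -0.5, 0.2]
grip_width: 0.598
grip_force: 0.0
```

```bash
cat >> h.py <<'E'
def board(tag,cx,cy,zb,zt):
    "board top (plane zb) and block (plane zt), mm, near cx,cy; correction of the tool to sit over it"
    st,im,d,W,hsv=look(tag);z=W[...,2]*1000
    ok=(d>.1)&(z<zt+12)&roi(cx,cy,65,W)
    b=rect('wrist',ok&(z>zb-6),zb/1000,st,'board'); k=rect('wrist',ok&(z>zt-5),zt/1000,st,'block')
    p=np.array(st['position'])*1000;t=ang(st);u=np.array([np.cos(np.radians(t)),np.sin(np.radians(t))]);v=np.array([-u[1],u[0]])
    for c in(b,k):
        e=np.array(c[:2])-p[:2]; print('off along tool x %.1f, left %.1f, turn %.1f; world %.1f %.1f'%(e@u,e@v,(c[2]-t+90)%180-90,*e))
E
python3 - <<'E'
from h import *
board('pow1',475,103,22,38)
E
```

```text
tcp [476.3 102.6 129.1] tool x 118.8
board: c=(472.7,105.0) size 90.0x69.9 long axis -60.2
block: c=(472.4,105.5) size 32.2x24.0 long axis -60.6
off along tool x 3.9, left 2.0, turn 1.0; world -3.6 2.5
off along tool x 4.4, left 2.0, turn 0.6; world -3.9 2.9
```

The board measures 90.0x69.9 mm and its block 32.2x24.0 mm, both as given. I correct the pose and descend.

Request:
{"op": "step_arm", "data": {
  "targets": [
    [-0.2,0.3,-2,0,0,0.8,0.6],
    [0,0,-3.2,0,0,0,0.6],
    [0,0,-3.2,0,0,0,0.6],
    [0,0,-2,0,0,0,0.6],
    [0,0,-1,0,0,0,0.6]
  ]
}}

```text
time: 15.87
position: [0.4717, 0.1058, 0.0121]
tool_rot: [-1.576, -2.713, 0.003]
ft_force: [0.2, -0.9, 0.2]
grip_width: 0.604
grip_force: 0.0
```

Request:
{"op": "step_arm", "data": {
  "targets": [
    [0,0,0,0,0,0,0.6],
    [0,0,0,0,0,0,0.6],
    [0,0,0,0,0,0,0.6],
    [0,0,0,0,0,0,0.6],
    [0,0,0,0,0,0,0.6]
  ]
}}

```text
time: 16.28
position: [0.4749, 0.1067, 0.0164]
tool_rot: [1.576, 2.715, 0.002]
ft_force: [-0.4, 0.2, 0.6]
grip_width: 0.6
grip_force: 0.0
```

Request:
{"op": "step_arm", "data": {
  "targets": [
    [0,0,-0.7,0,0,0,0.6],
    [0,0,-0.5,0,0,0,0.6],
    [0,0,-0.3,0,0,0,0.6],
    [0,0,0,0,0,0,0.6],
    [0,0,0,0,0,0,0.6]
  ]
}}

```text
time: 16.7
position: [0.4733, 0.1066, -0.0003]
tool_rot: [-1.576, -2.717, 0.0]
ft_force: [0.4, -0.1, 0.0]
grip_width: 0.6
grip_force: 0.0
```

Request:
{"op": "step_arm", "data": {
  "targets": [
    [0,0,0,0,0,0,0.6],
    [0,0,0,0,0,0,0.6],
    [0,0,0,0,0,0,0.6],
    [0,0,0,0,0,0,0.6],
    [0,0,0,0,0,0,0.6]
  ]
}}

```text
time: 17.12
position: [0.4738, 0.1066, 0.0002]
tool_rot: [1.576, 2.717, 0.0]
ft_force: [0.2, -0.4, 0.4]
grip_width: 0.6
grip_force: 0.0
```

Request:
{"op": "step_arm", "data": {
  "targets": [
    [0,0,-0.2,0,0,0,0.6],
    [0,0,-0.2,0,0,0,0.6],
    [0,0,0,0,0,0,0.1],
    [0,0,0,0,0,0,0.1],
    [0,0,0,0,0,0,0.1]
  ]
}}

```text
time: 17.53
position: [0.4737, 0.1066, -0.004]
tool_rot: [-1.576, -2.717, -0.0]
ft_force: [-0.3, -1.3, -0.8]
grip_width: 0.456
grip_force: 0.0
```

Request:
{"op": "step_arm", "data": {
  "targets": [
    [0,0,0,0,0,0,0.1],
    [0,0,0,0,0,0,0.1],
    [0,0,0,0,0,0,0.1],
    [0,0,0,0,0,0,0.1],
    [0,0,0,0,0,0,0.1]
  ]
}}

```text
time: 17.95
position: [0.4737, 0.1066, -0.0039]
tool_rot: [1.576, 2.717, 0.0]
ft_force: [0.6, -0.4, 0.6]
grip_width: 0.272
grip_force: 30.0
```

Request:
{"op": "step_arm", "data": {
  "targets": [
    [0,0,0,0,0,0,0.1],
    [0,0,0,0,0,0,0.1],
    [0,0,0,0,0,0,0.1],
    [0,0,0,0,0,0,0.1],
    [0,0,0,0,0,0,0.1]
  ]
}}

```text
time: 18.37
position: [0.4737, 0.1066, -0.0039]
tool_rot: [1.576, 2.717, 0.0]
ft_force: [-1.1, -0.1, 1.0]
grip_width: 0.274
grip_force: 30.0
```

Gripped. I lift it, carry it to the nest and turn it to 14°.

Request:
{"op": "step_arm", "data": {
  "targets": [
    [0,0,1,0,0,0,0.1],
    [0,0,2,0,0,0,0.1],
    [0,0,2.5,0,0,0,0.1],
    [0,0,2,0,0,0,0.1],
    [0.5,-0.7,0.9,0,0,-4,0.1]
  ]
}}

```text
time: 18.78
position: [0.4794, 0.1017, 0.0833]
tool_rot: [1.666, 2.66, 0.004]
ft_force: [-0.2, -0.0, -1.0]
grip_width: 0.271
grip_force: 30.0
```

Request:
{"op": "step_arm", "data": {
  "targets": [
    [1.1,-1.7,0,0,0,-6.8,0.1],
    [1.1,-1.7,0,0,0,-6.8,0.1],
    [1.1,-1.7,0,0,0,-6.8,0.1],
    [1.1,-1.7,0,0,0,-6.8,0.1],
    [1.1,-1.7,0,0,0,-6.8,0.1]
  ]
}}

```text
time: 19.2
position: [0.534, 0.0138, 0.0806]
tool_rot: [2.381, 2.049, 0.0]
ft_force: [-1.0, -0.1, -1.2]
grip_width: 0.276
grip_force: 30.0
```

Request:
{"op": "step_arm", "data": {
  "targets": [
    [1.1,-1.7,0,0,0,-6.8,0.1],
    [1.1,-1.7,0,0,0,-6.8,0.1],
    [1.1,-1.7,0,0,0,-6.8,0.1],
    [1.1,-1.7,0,0,0,-6.8,0.1],
    [1.1,-1.7,0,0,0,-6.8,0.1]
  ]
}}

```text
time: 19.62
position: [0.589, -0.0712, 0.0805]
tool_rot: [-2.876, -1.264, 0.0]
ft_force: [0.0, 0.0, -2.1]
grip_width: 0.269
grip_force: 30.0
```

Request:
{"op": "step_arm", "data": {
  "targets": [
    [1.1,-1.7,0,0,0,-6.8,0.1],
    [1.1,-1.7,0,0,0,-6.8,0.1],
    [1.1,-1.7,0,0,0,-6.8,0.1],
    [1.1,-1.7,0,0,0,-6.8,0.1],
    [1.1,-1.3,0,0,0,-6.6,0.1]
  ]
}}

```text
time: 20.03
position: [0.6438, -0.1534, 0.0805]
tool_rot: [3.119, 0.371, -0.001]
ft_force: [0.2, 0.8, -0.9]
grip_width: 0.274
grip_force: 30.0
```

Request:
{"op": "step_arm", "data": {
  "targets": [
    [0,0,0,0,0,0,0.1],
    [0,0,0,0,0,0,0.1],
    [0,0,0,0,0,0,0.1],
    [0,0,0,0,0,0,0.1],
    [0,0,0,0,0,0,0.1]
  ]
}}

```text
time: 20.45
position: [0.6434, -0.1502, 0.0803]
tool_rot: [-3.117, -0.385, 0.0]
ft_force: [-0.8, -0.5, -1.6]
grip_width: 0.276
grip_force: 30.0
```

Request:
{"op": "step_arm", "data": {
  "targets": [
    [0,-0.15,-1.5,0,0,0,0.1],
    [0,0,-1.8,0,0,0,0.1],
    [0,0,-1.5,0,0,0,0.1],
    [0,0,-0.8,0,0,0,0.1],
    [0,0,-0.4,0,0,0,0.1]
  ]
}}

```text
time: 20.87
position: [0.6425, -0.1522, 0.0187]
tool_rot: [-3.117, -0.383, 0.004]
ft_force: [0.7, 0.0, -1.1]
grip_width: 0.274
grip_force: 30.0
```

Request:
{"op": "step_arm", "data": {
  "targets": [
    [0,0,0,0,0,0,0.1],
    [0,0,0,0,0,0,0.1],
    [0,0,0,0,0,0,0.1],
    [0,0,0,0,0,0,0.1],
    [0,0,0,0,0,0,0.1]
  ]
}}

```text
time: 21.28
position: [0.6443, -0.153, 0.021]
tool_rot: [3.118, 0.382, 0.002]
ft_force: [-0.2, -0.3, -0.5]
grip_width: 0.278
grip_force: 30.0
```

```bash
python3 - <<'E'
from h import *
st=ctrl.get_state();print(np.round(np.array(st['position'])*1000,1),ang(st))
E
```

```text
[ 644.3 -153.    21. ] 13.965573833736896
```

Request:
{"op": "step_arm", "data": {
  "targets": [
    [-0.05,0.1,-0.4,0,0,0,0.1],
    [0,0,-0.4,0,0,0,0.1],
    [0,0,-0.3,0,0,0,0.1],
    [0,0,-0.2,0,0,0,0.1],
    [0,0,0,0,0,0,0.1]
  ]
}}

```text
time: 21.7
position: [0.6429, -0.1518, 0.0066]
tool_rot: [-3.118, -0.382, 0.001]
ft_force: [-0.2, 0.7, -0.8]
grip_width: 0.265
grip_force: 30.0
```

Request:
{"op": "step_arm", "data": {
  "targets": [
    [0,0,0,0,0,0,0.1],
    [0,0,0,0,0,0,0.1],
    [0,0,0,0,0,0,0.1],
    [0,0,0,0,0,0,0.1],
    [0,0,0,0,0,0,0.1]
  ]
}}

```text
time: 22.12
position: [0.6432, -0.1519, 0.0071]
tool_rot: [3.118, 0.382, 0.0]
ft_force: [0.8, -0.7, -0.2]
grip_width: 0.264
grip_force: 30.0
```

Request:
{"op": "step_arm", "data": {
  "targets": [
    [0.05,0,-0.1,0,0,0,0.1],
    [0,0,0,0,0,0,0.1],
    [0,0,0,0,0,0,0.1],
    [0,0,0,0,0,0,0.1],
    [0,0,0,0,0,0,0.1]
  ]
}}

```text
time: 22.53
position: [0.6439, -0.152, 0.0062]
tool_rot: [3.118, 0.382, 0.001]
ft_force: [0.3, -0.3, 0.2]
grip_width: 0.274
grip_force: 30.0
```

Request:
{"op": "step_arm", "data": {
  "targets": [
    [0,0,-0.1,0,0,0,0.1],
    [0,0,0,0,0,0,0.1],
    [0,0,0,0,0,0,0.1],
    [0,0,0,0,0,0,0.1],
    [0,0,0,0,0,0,0.1]
  ]
}}

```text
time: 22.95
position: [0.6439, -0.152, 0.0061]
tool_rot: [3.118, 0.382, 0.001]
ft_force: [-1.2, 0.1, 4.9]
grip_width: 0.271
grip_force: 30.0
```

Contact came at rep z 6.1 mm, exactly as expected. I release, rise and check.

Request:
{"op": "step_arm", "data": {
  "targets": [
    [0,0,0.05,0,0,0,0.1],
    [0,0,0,0,0,0,0.6],
    [0,0,0,0,0,0,0.6],
    [0,0,0,0,0,0,0.6],
    [0,0,0,0,0,0,0.6]
  ]
}}

```text
time: 23.37
position: [0.6435, -0.1519, 0.0052]
tool_rot: [-3.118, -0.382, 0.001]
ft_force: [-0.4, 0.6, 0.2]
grip_width: 0.49
grip_force: 0.0
```

Request:
{"op": "step_arm", "data": {
  "targets": [
    [0,0,0,0,0,0,0.6],
    [0,0,0.5,0,0,0,0.6],
    [0,0,1.5,0,0,0,0.6],
    [0,0,3,0,0,0,0.6],
    [0,0,3,0,0,0,0.6]
  ]
}}

```text
time: 23.78
position: [0.6425, -0.1517, 0.0854]
tool_rot: [-3.117, -0.382, 0.004]
ft_force: [0.5, -0.4, 0.8]
grip_width: 0.602
grip_force: 0.0
```

Request:
{"op": "step_arm", "data": {
  "targets": [
    [0,0,3,0,0,0,0.6],
    [0,0,1.5,0,0,0,0.6],
    [0,0,0,0,0,0,0.6],
    [0,0,0,0,0,0,0.6],
    [0,0,0,0,0,0,0.6]
  ]
}}

```text
time: 24.2
position: [0.6428, -0.1518, 0.1293]
tool_rot: [-3.118, -0.382, 0.003]
ft_force: [-0.8, -0.2, -1.1]
grip_width: 0.596
grip_force: 0.0
```

Request:
{"op": "step_arm", "data": {
  "targets": [
    [0,0,0,0,0,0,0.6],
    [0,0,0,0,0,0,0.6],
    [0,0,0,0,0,0,0.6],
    [0,0,0,0,0,0,0.6],
    [0,0,0,0,0,0,0.6]
  ]
}}

```text
time: 24.62
position: [0.6435, -0.1519, 0.1301]
tool_rot: [-3.118, -0.382, 0.001]
ft_force: [-1.2, -0.8, 0.3]
grip_width: 0.598
grip_force: 0.0
```

```bash
python3 - <<'E'
from h import *
board('nest3',643,-151,32,48)
f=np.load('nest3.npz');save('nest3c.png',cv2.resize(f['im'][100:300,200:440],None,fx=3,fy=3))
E
```

```text
tcp [ 643.5 -151.9  130.1] tool x 14.0
board: c=(639.6,-151.1) size 89.5x69.9 long axis 14.0
block: c=(640.5,-150.7) size 32.4x23.5 long axis 14.6
off along tool x -3.6, left 1.7, turn 0.0; world -3.9 0.8
off along tool x -2.6, left 1.9, turn 0.6; world -3.0 1.2
```

View pics/nest3c.png

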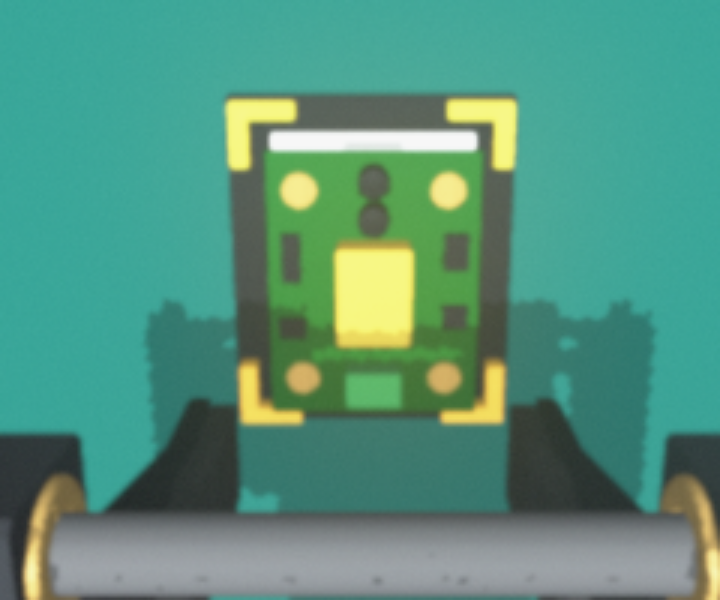

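The green board sits level on the sink, but the white sink strip at crop (372,141) suggests it is a few mm too near. I compare with the previous frame, using the fixed lugs as reference.

```bash
python3 - <<'E'
from h import *
st=ctrl.get_state()
import copy
u=np.array([np.cos(np.radians(14)),np.sin(np.radians(14))]);v=np.array([-u[1],u[0]])
for t,pos,rot in(('nest2',[.6443,-.1513,.1282],[-3.118,-.382,.002]),('nest3',st['position'],st['tool_rot'])):
    s={'position':pos,'tool_rot':rot}
    f=np.load(t+'.npz');im,d,W=f['im'],f['d'],f['W'];hsv=cv2.cvtColor(im,cv2.COLOR_RGB2HSV);z=W[...,2]*1000
    ye=(mask(hsv,'yellow')>0)&(d>.1)&roi(641,-151,85,W)&(z<20)
    P=rays('wrist',np.argwhere(ye)[:,::-1],.012,s)[:,:2]*1000
    print(t,'lugs u',[round(x,1) for x in((P@u).min(),(P@u).max(),((P@u).max()+(P@u).min())/2)],'v',[round(x,1) for x in((P@v).min(),(P@v).max())])
    wh=(hsv[...,2]>190)&(hsv[...,1]<50)&(d>.1)&(z<14)&roi(641,-151,70,W)
    P=rays('wrist',np.argwhere(wh)[:,::-1],.010,s)[:,:2]*1000
    print('   white u max',round((P@u).max(),1),'v',round((P@v).min(),1),round((P@v).max(),1))
    if t=='nest3':
        b=(d>.1)&(z>26)&(z<60)&roi(641,-151,65,W)
        P=rays('wrist',np.argwhere(b)[:,::-1],.032,s)[:,:2]*1000
        print('   board u',np.round([(P@u).min(),(P@u).max()],1),'v',np.round([(P@v).min(),(P@v).max()],1))
E
```

```text
nest2 lugs u [np.float64(527.6), np.float64(643.3), np.float64(585.5)] v [np.float64(-349.3), np.float64(-252.8)]
   white u max 632.3 v -337.0 -266.3
nest3 lugs u [np.float64(527.2), np.float64(643.5), np.float64(585.4)] v [np.float64(-349.3), np.float64(-252.8)]
   white u max 632.4 v -336.5 -266.9
   board u [539.4 628.9] v [-336.3 -266.4]
```

The lugs repeat to 0.2 mm between frames. The sink centre is at u≈587.2 and the board centre at u≈584.2, so the board is 3 mm short along u. I re-grip it, lift a little, shift it +3 mm and set it down.

Request:
{"op": "step_arm", "data": {
  "targets": [
    [0,0,-2,0,0,0,0.6],
    [0,0,-3,0,0,0,0.6],
    [0,0,-3,0,0,0,0.6],
    [0,0,-2,0,0,0,0.6],
    [0,0,-1,0,0,0,0.6]
  ]
}}

```text
time: 25.08
position: [0.6413, -0.1515, 0.017]
tool_rot: [-3.117, -0.382, 0.008]
ft_force: [-1.0, -0.8, 0.4]
grip_width: 0.599
grip_force: 0.0
```

Request:
{"op": "step_arm", "data": {
  "targets": [
    [0,0,0,0,0,0,0.6],
    [0,0,0,0,0,0,0.6],
    [0,0,-0.6,0,0,0,0.6],
    [0,0,-0.3,0,0,0,0.6],
    [0,0,0,0,0,0,0.6]
  ]
}}

```text
time: 25.5
position: [0.644, -0.152, 0.012]
tool_rot: [3.118, 0.382, 0.001]
ft_force: [-0.5, 0.3, -0.4]
grip_width: 0.598
grip_force: 0.0
```

Request:
{"op": "step_arm", "data": {
  "targets": [
    [0,0,0,0,0,0,0.6],
    [0,0,0,0,0,0,0.6],
    [0,0,0,0,0,0,0.6],
    [0,0,0,0,0,0,0.6],
    [0,0,0,0,0,0,0.6]
  ]
}}

```text
time: 25.92
position: [0.6438, -0.152, 0.0118]
tool_rot: [3.118, 0.382, 0.0]
ft_force: [0.3, 0.1, -0.5]
grip_width: 0.596
grip_force: 0.0
```

Request:
{"op": "step_arm", "data": {
  "targets": [
    [0,0,-0.3,0,0,0,0.6],
    [0,0,-0.25,0,0,0,0.6],
    [0,0,0,0,0,0,0.1],
    [0,0,0,0,0,0,0.1],
    [0,0,0,0,0,0,0.1]
  ]
}}

```text
time: 26.33
position: [0.6436, -0.1519, 0.0059]
tool_rot: [-3.118, -0.382, 0.0]
ft_force: [0.6, -0.4, 0.5]
grip_width: 0.452
grip_force: 0.0
```

Request:
{"op": "step_arm", "data": {
  "targets": [
    [0,0,0,0,0,0,0.1],
    [0,0,0,0,0,0,0.1],
    [0,0,0,0,0,0,0.1],
    [0,0,0,0,0,0,0.1],
    [0,0,0,0,0,0,0.1]
  ]
}}

```text
time: 26.75
position: [0.6438, -0.1519, 0.0062]
tool_rot: [3.118, 0.382, 0.0]
ft_force: [-0.4, -0.1, 0.0]
grip_width: 0.273
grip_force: 30.0
```

Request:
{"op": "step_arm", "data": {
  "targets": [
    [0,0,0.2,0,0,0,0.1],
    [0,0,0.2,0,0,0,0.1],
    [0.15,0.05,0,0,0,0,0.1],
    [0.15,0,0,0,0,0,0.1],
    [0,0,0,0,0,0,0.1]
  ]
}}

```text
time: 27.17
position: [0.6471, -0.1512, 0.0101]
tool_rot: [-3.118, -0.382, -0.0]
ft_force: [-1.1, 0.0, -1.1]
grip_width: 0.268
grip_force: 30.0
```

Request:
{"op": "step_arm", "data": {
  "targets": [
    [0,0,0,0,0,0,0.1],
    [0,0,0,0,0,0,0.1],
    [0,0,0,0,0,0,0.1],
    [0,0,0,0,0,0,0.1],
    [0,0,0,0,0,0,0.1]
  ]
}}

```text
time: 27.58
position: [0.6466, -0.1514, 0.01]
tool_rot: [3.118, 0.382, -0.0]
ft_force: [0.1, -0.3, -0.4]
grip_width: 0.274
grip_force: 30.0
```

Moved +2.8 mm. Now I lower it to contact, release, rise and check.

Request:
{"op": "step_arm", "data": {
  "targets": [
    [0,0,-0.2,0,0,0,0.1],
    [0,0,-0.2,0,0,0,0.1],
    [0,0,-0.05,0,0,0,0.1],
    [0,0,0,0,0,0,0.1],
    [0,0,0,0,0,0,0.1]
  ]
}}

```text
time: 28.0
position: [0.6469, -0.1514, 0.0062]
tool_rot: [3.118, 0.382, 0.001]
ft_force: [-2.0, -0.4, 4.4]
grip_width: 0.268
grip_force: 30.0
```

Request:
{"op": "step_arm", "data": {
  "targets": [
    [0,0,0,0,0,0,0.1],
    [0,0,0,0,0,0,0.6],
    [0,0,0,0,0,0,0.6],
    [0,0,0,0,0,0,0.6],
    [0,0,0,0,0,0,0.6]
  ]
}}

```text
time: 28.42
position: [0.6465, -0.1514, 0.0051]
tool_rot: [-3.118, -0.382, 0.001]
ft_force: [0.8, -0.3, -0.3]
grip_width: 0.49
grip_force: 0.0
```

Request:
{"op": "step_arm", "data": {
  "targets": [
    [0,0,0,0,0,0,0.6],
    [0,0,0.5,0,0,0,0.6],
    [0,0,1.5,0,0,0,0.6],
    [0,0,3,0,0,0,0.6],
    [0,0,3,0,0,0,0.6]
  ]
}}

```text
time: 28.83
position: [0.6455, -0.1512, 0.0854]
tool_rot: [-3.117, -0.382, 0.004]
ft_force: [0.5, 0.7, 1.8]
grip_width: 0.594
grip_force: 0.0
```

Request:
{"op": "step_arm", "data": {
  "targets": [
    [0,0,3,0,0,0,0.6],
    [0,0,1.5,0,0,0,0.6],
    [0,0,0,0,0,0,0.6],
    [0,0,0,0,0,0,0.6],
    [0,0,0,0,0,0,0.6]
  ]
}}

```text
time: 29.25
position: [0.6458, -0.1514, 0.1293]
tool_rot: [-3.118, -0.382, 0.003]
ft_force: [0.2, 1.0, -0.2]
grip_width: 0.6
grip_force: 0.0
```

Request:
{"op": "step_arm", "data": {
  "targets": [
    [0,0,0,0,0,0,0.6],
    [0,0,0,0,0,0,0.6],
    [0,0,0,0,0,0,0.6],
    [0,0,0,0,0,0,0.6],
    [0,0,0,0,0,0,0.6]
  ]
}}

```text
time: 29.67
position: [0.6465, -0.1514, 0.1301]
tool_rot: [-3.118, -0.382, 0.001]
ft_force: [-0.9, -0.3, 0.2]
grip_width: 0.601
grip_force: 0.0
```

```bash
cat >> h.py <<'E'
def stack(tag,zb):
    "u,v extents (u along 14 deg) of lugs and of the top board at height zb mm"
    st,im,d,W,hsv=look(tag);z=W[...,2]*1000
    u=np.array([np.cos(np.radians(14)),np.sin(np.radians(14))]);v=np.array([-u[1],u[0]])
    for n,m,zp in(('lugs',(mask(hsv,'yellow')>0)&(z<20),12),('board',(z>zb-6)&(z<zb+30),zb),('block',(z>zb+11)&(z<zb+30),zb+16)):
        m=cv2.morphologyEx((m&(d>.1)&roi(643,-151,70 if n!='lugs' else 85,W)).astype(np.uint8),cv2.MORPH_OPEN,np.ones((3,3)) if n!='lugs' else np.ones((1,1)))
        P=rays('wrist',np.argwhere(m>0)[:,::-1],zp/1000,st)[:,:2]*1000
        a=P@u;b=P@v;print(n,'u',np.round([a.min(),a.max(),(a.min()+a.max())/2],1),'v',np.round([b.min(),b.max(),(b.min()+b.max())/2],1))
    rect('wrist',(d>.1)&(z>zb-6)&(z<zb+30)&roi(643,-151,70,W),zb/1000,st,'board')
    print('tcp u,v',np.round([np.array(st['position'][:2])@u*1000,np.array(st['position'][:2])@v*1000],1))
E
python3 -c "
from h import *
stack('nest4',32)"
```

```text
tcp [ 646.5 -151.4  130.1] tool x 14.0
lugs u [526.6 643.4 585. ] v [-349.5 -252.8 -301.2]
board u [542.3 631.8 587.1] v [-336.5 -266.6 -301.5]
block u [571.9 628.3 600.1] v [-313.3 -289.6 -301.5]
board: c=(642.6,-150.6) size 89.5x69.9 long axis 14.0
tcp u,v [ 590.7 -303.3]
```

The board is now centred at u,v = (587.1, -301.5), against the sink at (587.2, -301.6). Next is the blue board at (549.8, 381.8), axis 38.9°.

Request:
{"op": "step_arm", "data": {
  "targets": [
    [-0.6,3.0,0,0,0,1.7,0.6],
    [-0.6,3.5,0,0,0,1.7,0.6],
    [-0.6,3.6,0,0,0,1.7,0.6],
    [-0.6,3.6,0,0,0,1.7,0.6],
    [-0.6,3.6,0,0,0,1.7,0.6]
  ]
}}

```text
time: 30.13
position: [0.6163, 0.0231, 0.1308]
tool_rot: [3.081, 0.614, 0.001]
ft_force: [0.7, 0.2, -0.4]
grip_width: 0.599
grip_force: 0.0
```

Request:
{"op": "step_arm", "data": {
  "targets": [
    [-0.7,3.6,0,0,0,1.7,0.6],
    [-0.7,3.6,0,0,0,1.7,0.6],
    [-0.7,3.6,0,0,0,1.7,0.6],
    [-0.7,3.6,0,0,0,1.7,0.6],
    [-0.7,3.6,0,0,0,1.7,0.6]
  ]
}}

```text
time: 30.55
position: [0.5813, 0.2032, 0.1309]
tool_rot: [3.027, 0.84, 0.001]
ft_force: [1.1, 0.6, -0.5]
grip_width: 0.596
grip_force: 0.0
```

Request:
{"op": "step_arm", "data": {
  "targets": [
    [-0.7,3.6,0,0,0,1.6,0.6],
    [-0.7,3.6,0,0,0,1.6,0.6],
    [-0.7,3.6,0,0,0,1.6,0.6],
    [-0.7,3.6,0,0,0,1.6,0.6],
    [-0.5,3.6,0,0,0,1.6,0.6]
  ]
}}

```text
time: 30.97
position: [0.548, 0.3833, 0.1308]
tool_rot: [2.961, 1.05, 0.0]
ft_force: [0.5, 1.4, 0.6]
grip_width: 0.601
grip_force: 0.0
```

Request:
{"op": "step_arm", "data": {
  "targets": [
    [0,0,0,0,0,0,0.6],
    [0,0,0,0,0,0,0.6],
    [0,0,0,0,0,0,0.6],
    [0,0,0,0,0,0,0.6],
    [0,0,0,0,0,0,0.6]
  ]
}}

```text
time: 31.38
position: [0.5499, 0.3794, 0.1305]
tool_rot: [2.962, 1.043, 0.0]
ft_force: [-0.0, -0.1, -1.2]
grip_width: 0.598
grip_force: 0.0
```

Request:
{"op": "step_arm", "data": {
  "targets": [
    [0,0,0,0,0,0,0.6],
    [0,0,0,0,0,0,0.6],
    [0,0,0,0,0,0,0.6],
    [0,0,0,0,0,0,0.6],
    [0,0,0,0,0,0,0.6]
  ]
}}

```text
time: 31.8
position: [0.5488, 0.3815, 0.1307]
tool_rot: [2.962, 1.047, 0.0]
ft_force: [0.1, 0.9, 0.4]
grip_width: 0.598
grip_force: 0.0
```

```bash
python3 -c "
from h import *
board('ctl1',549,381,22,38)"
```

```text
tcp [548.8 381.5 130.7] tool x 38.9
board: c=(547.0,384.2) size 88.6x69.9 long axis 39.0
block: c=(547.4,384.5) size 32.2x22.7 long axis 38.9
off along tool x 0.3, left 3.3, turn 0.0; world -1.8 2.7
off along tool x 0.8, left 3.2, turn -0.0; world -1.4 3.0
```

Request:
{"op": "step_arm", "data": {
  "targets": [
    [-0.1,0.1,0,0,0,0,0.6],
    [0,0,0,0,0,0,0.6],
    [0,0,0,0,0,0,0.6],
    [0,0,0,0,0,0,0.6],
    [0,0,0,0,0,0,0.6]
  ]
}}

```text
time: 32.27
position: [0.5477, 0.3826, 0.1306]
tool_rot: [2.962, 1.048, -0.0]
ft_force: [0.2, 0.6, 0.0]
grip_width: 0.599
grip_force: 0.0
```

Request:
{"op": "step_arm", "data": {
  "targets": [
    [0,0,0,0,0,0,0.6],
    [0,0,0,0,0,0,0.6],
    [0,0,0,0,0,0,0.6],
    [0,0,0,0,0,0,0.6],
    [0,0,0,0,0,0,0.6]
  ]
}}

```text
time: 32.68
position: [0.5477, 0.3826, 0.1306]
tool_rot: [2.962, 1.048, -0.0]
ft_force: [-0.0, 0.1, -1.1]
grip_width: 0.598
grip_force: 0.0
```

```bash
python3 -c "
from h import *
board('ctl2',549,381,22,38)"
```

```text
tcp [547.7 382.6 130.6] tool x 39.0
board: c=(546.9,384.1) size 88.6x69.9 long axis 39.0
block: c=(547.2,384.5) size 32.2x23.7 long axis 39.0
off along tool x 0.3, left 1.7, turn 0.1; world -0.8 1.5
off along tool x 0.8, left 1.8, turn -0.0; world -0.5 1.9
```

Request:
{"op": "step_arm", "data": {
  "targets": [
    [0,0,-2,0,0,0,0.6],
    [0,0,-3,0,0,0,0.6],
    [0,0,-3,0,0,0,0.6],
    [0,0,-2.2,0,0,0,0.6],
    [0,0,-1.2,0,0,0,0.6]
  ]
}}

```text
time: 33.15
position: [0.5461, 0.381, 0.0132]
tool_rot: [2.96, 1.047, -0.007]
ft_force: [-0.9, -0.9, -0.8]
grip_width: 0.596
grip_force: 0.0
```

Request:
{"op": "step_arm", "data": {
  "targets": [
    [0,0,0,0,0,0,0.6],
    [0,0,0,0,0,0,0.6],
    [0,0,0,0,0,0,0.6],
    [0,0,-0.5,0,0,0,0.6],
    [0,0,-0.4,0,0,0,0.6]
  ]
}}

```text
time: 33.57
position: [0.5488, 0.3834, 0.0092]
tool_rot: [-2.961, -1.047, -0.005]
ft_force: [-0.4, 0.5, -0.2]
grip_width: 0.603
grip_force: 0.0
```

Request:
{"op": "step_arm", "data": {
  "targets": [
    [0,0,-0.4,0,0,0,0.6],
    [0,0,0,0,0,0,0.6],
    [0,0,0,0,0,0,0.6],
    [0,0,0,0,0,0,0.6],
    [0,0,0,0,0,0,0.6]
  ]
}}

```text
time: 33.98
position: [0.5479, 0.3826, 0.0038]
tool_rot: [2.962, 1.048, 0.0]
ft_force: [0.1, -0.1, -0.4]
grip_width: 0.599
grip_force: 0.0
```

Request:
{"op": "step_arm", "data": {
  "targets": [
    [0,0,0,0,0,0,0.6],
    [0,0,0,0,0,0,0.6],
    [0,0,0,0,0,0,0.6],
    [0,0,0,0,0,0,0.6],
    [0,0,0,0,0,0,0.6]
  ]
}}

```text
time: 34.4
position: [0.5477, 0.3826, 0.0036]
tool_rot: [2.962, 1.048, 0.0]
ft_force: [-0.3, -0.9, -0.2]
grip_width: 0.601
grip_force: 0.0
```

Request:
{"op": "step_arm", "data": {
  "targets": [
    [0,0,-0.4,0,0,0,0.6],
    [0,0,-0.35,0,0,0,0.6],
    [0,0,0,0,0,0,0.4],
    [0,0,0,0,0,0,0.1],
    [0,0,0,0,0,0,0.1]
  ]
}}

```text
time: 34.82
position: [0.5476, 0.3825, -0.0041]
tool_rot: [2.962, 1.048, -0.0]
ft_force: [-0.1, -0.5, -0.3]
grip_width: 0.453
grip_force: 0.0
```

Request:
{"op": "step_arm", "data": {
  "targets": [
    [0,0,0,0,0,0,0.1],
    [0,0,0,0,0,0,0.1],
    [0,0,0,0,0,0,0.1],
    [0,0,0,0,0,0,0.1],
    [0,0,0,0,0,0,0.1]
  ]
}}

```text
time: 35.23
position: [0.5478, 0.3826, -0.0038]
tool_rot: [2.962, 1.048, 0.0]
ft_force: [0.4, 0.3, -0.5]
grip_width: 0.276
grip_force: 30.0
```

Request:
{"op": "step_arm", "data": {
  "targets": [
    [0,0,0,0,0,0,0.1],
    [0,0,0,0,0,0,0.1],
    [0,0,0,0,0,0,0.1],
    [0,0,0,0,0,0,0.1],
    [0,0,0,0,0,0,0.1]
  ]
}}

```text
time: 35.65
position: [0.5478, 0.3826, -0.0038]
tool_rot: [2.962, 1.048, 0.0]
ft_force: [-1.2, 0.1, 1.8]
grip_width: 0.271
grip_force: 30.0
```

Request:
{"op": "step_arm", "data": {
  "targets": [
    [0,0,1,0,0,0,0.1],
    [0,0,2,0,0,0,0.1],
    [0,0,2.5,0,0,0,0.1],
    [0,0,2.5,0,0,0,0.1],
    [0.4,-2,1.4,0,0,-1,0.1]
  ]
}}

```text
time: 36.07
position: [0.5498, 0.3689, 0.0939]
tool_rot: [-2.962, -1.03, -0.006]
ft_force: [-0.4, 1.8, -0.3]
grip_width: 0.273
grip_force: 30.0
```

Request:
{"op": "step_arm", "data": {
  "targets": [
    [0.6,-3.4,0,0,0,-1.6,0.1],
    [0.6,-3.5,0,0,0,-1.6,0.1],
    [0.6,-3.5,0,0,0,-1.6,0.1],
    [0.6,-3.5,0,0,0,-1.6,0.1],
    [0.6,-3.5,0,0,0,-1.6,0.1]
  ]
}}

```text
time: 36.48
position: [0.5815, 0.1869, 0.0905]
tool_rot: [3.035, 0.811, -0.0]
ft_force: [1.6, -0.6, -0.4]
grip_width: 0.269
grip_force: 30.0
```

Request:
{"op": "step_arm", "data": {
  "targets": [
    [0.6,-3.5,0,0,0,-1.6,0.1],
    [0.6,-3.5,0,0,0,-1.6,0.1],
    [0.6,-3.5,0,0,0,-1.6,0.1],
    [0.6,-3.5,0,0,0,-1.6,0.1],
    [0.6,-3.5,0,0,0,-1.6,0.1]
  ]
}}

```text
time: 36.9
position: [0.6115, 0.012, 0.0906]
tool_rot: [3.084, 0.597, 0.0]
ft_force: [1.2, 0.9, -1.3]
grip_width: 0.268
grip_force: 30.0
```

Request:
{"op": "step_arm", "data": {
  "targets": [
    [0.6,-3.5,0,0,0,-1.6,0.1],
    [0.6,-3.5,0,0,0,-1.6,0.1],
    [0.6,-3.5,0,0,0,-1.6,0.1],
    [0.7,-3.5,0,0,0,-1.6,0.1],
    [0.6,-2.6,0,0,0,-1.6,0.1]
  ]
}}

```text
time: 37.32
position: [0.6423, -0.1567, 0.0904]
tool_rot: [3.117, 0.375, -0.001]
ft_force: [0.4, -0.2, -0.4]
grip_width: 0.271
grip_force: 30.0
```

Request:
{"op": "step_arm", "data": {
  "targets": [
    [0,0,0,0,0,0,0.1],
    [0,0,0,0,0,0,0.1],
    [0,0,0,0,0,0,0.1],
    [0,0,0,0,0,0,0.1],
    [0,0,0,0,0,0,0.1]
  ]
}}

```text
time: 37.73
position: [0.6428, -0.1501, 0.0903]
tool_rot: [-3.117, -0.387, -0.0]
ft_force: [-0.8, 0.4, -0.8]
grip_width: 0.272
grip_force: 30.0
```

Request:
{"op": "step_arm", "data": {
  "targets": [
    [0,0,0,0,0,0,0.1],
    [0,0,0,0,0,0,0.1],
    [0,0,0,0,0,0,0.1],
    [0,0,0,0,0,0,0.1],
    [0,0,0,0,0,0,0.1]
  ]
}}

```text
time: 38.15
position: [0.6427, -0.1523, 0.0901]
tool_rot: [3.118, 0.382, -0.0]
ft_force: [0.8, -0.8, -1.3]
grip_width: 0.269
grip_force: 30.0
```

Request:
{"op": "step_arm", "data": {
  "targets": [
    [0,0,0,0,0,0,0.1],
    [0,0,0,0,0,0,0.1],
    [0,0,0,0,0,0,0.1],
    [0,0,0,0,0,0,0.1],
    [0,0,0,0,0,0,0.1]
  ]
}}

```text
time: 38.57
position: [0.6427, -0.1525, 0.0901]
tool_rot: [3.118, 0.382, -0.0]
ft_force: [-0.5, -0.8, -1.1]
grip_width: 0.271
grip_force: 30.0
```

I am on target, and I check the held board's front edge for slip before lowering.

```bash
cat >> h.py <<'E'
def held(tag,zt):
    "front edge along u (14 deg) of a held board whose top is at zt mm, minus 45 -> centre u"
    st,im,d,W,hsv=look(tag);z=W[...,2]*1000
    u=np.array([np.cos(np.radians(14)),np.sin(np.radians(14))]);v=np.array([-u[1],u[0]])
    m=(d>.1)&(abs(z-zt)<7);m[232:]=0;m[:,:200]=0;m[:,450:]=0
    m=cv2.morphologyEx(m.astype(np.uint8),cv2.MORPH_OPEN,np.ones((3,3)))
    P=rays('wrist',np.argwhere(m>0)[:,::-1],zt/1000,st)[:,:2]*1000;a=P@u;b=P@v
    print('z',np.median(z[m>0]),'centre u by front edge',round(a.max()-45,1),'v',np.round([b.min(),b.max(),(b.min()+b.max())/2],1))
E
python3 -c "
from h import *
held('ctl3',115.9)"
```

```text
tcp [ 642.7 -152.5   90.1] tool x 14.0
z 116.4088732732927 centre u by front edge 586.1 v [-336.5 -266.8 -301.6]
```

Request:
{"op": "step_arm", "data": {
  "targets": [
    [0,0,-1,0,0,0,0.1],
    [0,0,-1.5,0,0,0,0.1],
    [0,0,-1.2,0,0,0,0.1],
    [0,0,-0.6,0,0,0,0.1],
    [0,0,-0.3,0,0,0,0.1]
  ]
}}

```text
time: 39.03
position: [0.6414, -0.1522, 0.0419]
tool_rot: [-3.117, -0.382, 0.005]
ft_force: [-0.2, -0.2, -1.2]
grip_width: 0.27
grip_force: 30.0
```

Request:
{"op": "step_arm", "data": {
  "targets": [
    [0,0,0,0,0,0,0.1],
    [0,0,0,0,0,0,0.1],
    [0,0,0,0,0,0,0.1],
    [0,0,0,0,0,0,0.1],
    [0,0,0,0,0,0,0.1]
  ]
}}

```text
time: 39.45
position: [0.6432, -0.1525, 0.0448]
tool_rot: [3.118, 0.382, 0.002]
ft_force: [0.7, -0.2, -1.7]
grip_width: 0.273
grip_force: 30.0
```

Request:
{"op": "step_arm", "data": {
  "targets": [
    [0,0,-0.5,0,0,0,0.1],
    [0,0,-0.4,0,0,0,0.1],
    [0,0,-0.3,0,0,0,0.1],
    [0,0,-0.2,0,0,0,0.1],
    [0,0,0,0,0,0,0.1]
  ]
}}

```text
time: 39.87
position: [0.6421, -0.1523, 0.0292]
tool_rot: [-3.118, -0.382, 0.002]
ft_force: [-0.5, 0.1, -1.0]
grip_width: 0.272
grip_force: 30.0
```

Request:
{"op": "step_arm", "data": {
  "targets": [
    [0,0,0,0,0,0,0.1],
    [0,0,0,0,0,0,0.1],
    [0,0,0,0,0,0,0.1],
    [0,0,0,0,0,0,0.1],
    [0,0,0,0,0,0,0.1]
  ]
}}

```text
time: 40.28
position: [0.6428, -0.1525, 0.0303]
tool_rot: [3.118, 0.382, 0.0]
ft_force: [0.1, 0.0, -1.4]
grip_width: 0.273
grip_force: 30.0
```

Request:
{"op": "step_arm", "data": {
  "targets": [
    [0.06,0.02,-0.1,0,0,0,0.1],
    [0,0,0,0,0,0,0.1],
    [0,0,0,0,0,0,0.1],
    [0,0,0,0,0,0,0.1],
    [0,0,0,0,0,0,0.1]
  ]
}}

```text
time: 40.7
position: [0.6433, -0.1522, 0.0291]
tool_rot: [3.118, 0.382, -0.0]
ft_force: [0.1, 0.7, -1.1]
grip_width: 0.268
grip_force: 30.0
```

Request:
{"op": "step_arm", "data": {
  "targets": [
    [0,0,-0.1,0,0,0,0.1],
    [0,0,0,0,0,0,0.1],
    [0,0,0,0,0,0,0.1],
    [0,0,0,0,0,0,0.1],
    [0,0,0,0,0,0,0.1]
  ]
}}

```text
time: 41.12
position: [0.6435, -0.1523, 0.0282]
tool_rot: [3.118, 0.382, 0.001]
ft_force: [0.0, -0.7, 0.1]
grip_width: 0.27
grip_force: 30.0
```

Request:
{"op": "step_arm", "data": {
  "targets": [
    [0,0,-0.1,0,0,0,0.1],
    [0,0,0,0,0,0,0.1],
    [0,0,0,0,0,0,0.1],
    [0,0,0,0,0,0,0.1],
    [0,0,0,0,0,0,0.1]
  ]
}}

```text
time: 41.53
position: [0.6436, -0.1522, 0.0282]
tool_rot: [3.118, 0.382, 0.001]
ft_force: [-2.3, 0.5, 4.7]
grip_width: 0.273
grip_force: 30.0
```

Contact at 28.2, as predicted. I release, rise and check.

Request:
{"op": "step_arm", "data": {
  "targets": [
    [0,0,0.05,0,0,0,0.1],
    [0,0,0,0,0,0,0.6],
    [0,0,0,0,0,0,0.6],
    [0,0,0,0,0,0,0.6],
    [0,0,0,0,0,0,0.6]
  ]
}}

```text
time: 41.95
position: [0.6431, -0.1522, 0.0272]
tool_rot: [-3.118, -0.382, 0.001]
ft_force: [-0.4, -0.5, 0.0]
grip_width: 0.492
grip_force: 0.0
```

Request:
{"op": "step_arm", "data": {
  "targets": [
    [0,0,0,0,0,0,0.6],
    [0,0,0.5,0,0,0,0.6],
    [0,0,1.5,0,0,0,0.6],
    [0,0,3,0,0,0,0.6],
    [0,0,3,0,0,0,0.6]
  ]
}}

```text
time: 42.37
position: [0.6422, -0.152, 0.1075]
tool_rot: [-3.117, -0.382, 0.004]
ft_force: [1.3, 0.3, 0.2]
grip_width: 0.6
grip_force: 0.0
```

Request:
{"op": "step_arm", "data": {
  "targets": [
    [0,0,1.5,0,0,0,0.6],
    [0,0,0.7,0,0,0,0.6],
    [0,0,0,0,0,0,0.6],
    [0,0,0,0,0,0,0.6],
    [0,0,0,0,0,0,0.6]
  ]
}}

```text
time: 42.78
position: [0.6421, -0.1521, 0.1277]
tool_rot: [-3.117, -0.382, 0.004]
ft_force: [-0.1, -0.3, -0.5]
grip_width: 0.596
grip_force: 0.0
```

Request:
{"op": "step_arm", "data": {
  "targets": [
    [0,0,0,0,0,0,0.6],
    [0,0,0,0,0,0,0.6],
    [0,0,0,0,0,0,0.6],
    [0,0,0,0,0,0,0.6],
    [0,0,0,0,0,0,0.6]
  ]
}}

```text
time: 43.2
position: [0.6432, -0.1522, 0.1293]
tool_rot: [-3.118, -0.382, 0.001]
ft_force: [-0.3, -0.1, -0.0]
grip_width: 0.599
grip_force: 0.0
```

```bash
python3 -c "
from h import *
stack('nest5',54)
f=np.load('nest5.npz');save('nest5c.png',cv2.resize(f['im'][90:290,200:440],None,fx=2.5,fy=2.5))"
```

```text
tcp [ 643.2 -152.2  129.3] tool x 14.0
lugs u [527.2 643.  585.1] v [-349.3 -252.7 -301. ]
board u [542.5 631.2 586.8] v [-336.5 -266.5 -301.5]
block u [571.7 603.4 587.6] v [-313.3 -289.6 -301.4]
board: c=(642.3,-150.6) size 88.7x69.9 long axis 14.0
tcp u,v [ 587.3 -303.3]
```

View pics/nest5c.png

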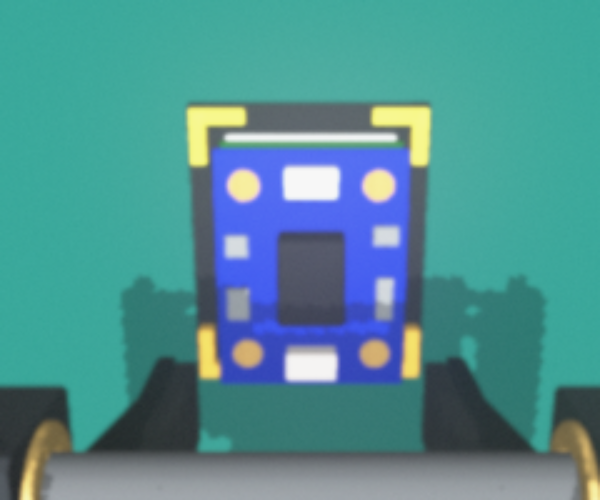

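The blue board is centred at (586.8..587.6, -301.5), square and level. Next is the cover near (536, -379), axis 16°.

Request:
{"op": "step_arm", "data": {
  "targets": [
    [-1.2,-2.5,0,0,0,0.4,0.6],
    [-1.5,-3.2,0,0,0,0.4,0.6],
    [-1.6,-3.4,0,0,0,0.4,0.6],
    [-1.6,-3.4,0,0,0,0.4,0.6],
    [-1.6,-3.4,0,0,0,0.4,0.6]
  ]
}}

```text
time: 43.67
position: [0.5675, -0.3126, 0.1298]
tool_rot: [3.11, 0.437, 0.0]
ft_force: [-0.2, -0.7, 0.9]
grip_width: 0.604
grip_force: 0.0
```

Request:
{"op": "step_arm", "data": {
  "targets": [
    [-1.5,-3.2,0,0,0,0,0.6],
    [-1.2,-2.5,0,0,0,0,0.6],
    [-0.6,-1.2,0,0,0,0,0.6],
    [0,0,0,0,0,0,0.6],
    [0,0,0,0,0,0,0.6]
  ]
}}

```text
time: 44.08
position: [0.5358, -0.3792, 0.1295]
tool_rot: [-3.11, -0.436, -0.001]
ft_force: [-0.9, 0.4, -0.0]
grip_width: 0.597
grip_force: 0.0
```

Request:
{"op": "step_arm", "data": {
  "targets": [
    [0,0,0,0,0,0,0.6],
    [0,0,0,0,0,0,0.6],
    [0,0,0,0,0,0,0.6],
    [0,0,0,0,0,0,0.6],
    [0,0,0,0,0,0,0.6]
  ]
}}

```text
time: 44.5
position: [0.5359, -0.3792, 0.1296]
tool_rot: [-3.111, -0.439, -0.0]
ft_force: [-0.1, -0.9, -0.3]
grip_width: 0.597
grip_force: 0.0
```

Request:
{"op": "step_arm", "data": {
  "targets": [
    [0,0,0,0,0,0,0.6],
    [0,0,0,0,0,0,0.6],
    [0,0,0,0,0,0,0.6],
    [0,0,0,0,0,0,0.6],
    [0,0,0,0,0,0,0.6]
  ]
}}

```text
time: 44.92
position: [0.5352, -0.3803, 0.1296]
tool_rot: [3.111, 0.436, -0.0]
ft_force: [0.1, 0.8, 0.2]
grip_width: 0.598
grip_force: 0.0
```

Request:
{"op": "step_arm", "data": {
  "targets": [
    [0,0,0,0,0,0,0.6],
    [0,0,0,0,0,0,0.6],
    [0,0,0,0,0,0,0.6],
    [0,0,0,0,0,0,0.6],
    [0,0,0,0,0,0,0.6]
  ]
}}

```text
time: 45.33
position: [0.5353, -0.3802, 0.1296]
tool_rot: [3.111, 0.436, 0.0]
ft_force: [-0.3, -0.6, -0.0]
grip_width: 0.598
grip_force: 0.0
```

```bash
python3 -c "
from h import *
board('cov1',536,-379,23,39)"
```

```text
tcp [ 535.3 -380.2  129.6] tool x 16.0
board: c=(535.3,-377.8) size 88.9x69.9 long axis 16.0
block: c=(536.2,-377.5) size 31.9x23.5 long axis 16.0
off along tool x 0.6, left 2.3, turn 0.0; world -0.0 2.4
off along tool x 1.6, left 2.4, turn -0.0; world 0.9 2.8
```

Request:
{"op": "step_arm", "data": {
  "targets": [
    [0.05,0.08,-2,0,0,0,0.6],
    [0,0,-3,0,0,0,0.6],
    [0,0,-3,0,0,0,0.6],
    [0,0,-2.2,0,0,0,0.6],
    [0,0,-1.1,0,0,0,0.6]
  ]
}}

```text
time: 45.8
position: [0.5337, -0.3781, 0.0129]
tool_rot: [-3.108, -0.436, 0.006]
ft_force: [0.6, -0.0, -0.4]
grip_width: 0.602
grip_force: 0.0
```

Request:
{"op": "step_arm", "data": {
  "targets": [
    [0,0,0,0,0,0,0.6],
    [0,0,0,0,0,0,0.6],
    [0,0,0,0,0,0,0.6],
    [0,0,-0.5,0,0,0,0.6],
    [0,0,-0.4,0,0,0,0.6]
  ]
}}

```text
time: 46.22
position: [0.537, -0.3802, 0.0092]
tool_rot: [3.109, 0.436, 0.004]
ft_force: [-0.6, 0.2, -0.0]
grip_width: 0.6
grip_force: 0.0
```

Request:
{"op": "step_arm", "data": {
  "targets": [
    [0,0,-0.4,0,0,0,0.6],
    [0,0,0,0,0,0,0.6],
    [0,0,0,0,0,0,0.6],
    [0,0,0,0,0,0,0.6],
    [0,0,0,0,0,0,0.6]
  ]
}}

```text
time: 46.63
position: [0.5359, -0.3795, 0.0038]
tool_rot: [3.111, 0.436, 0.0]
ft_force: [-0.5, -0.6, 0.9]
grip_width: 0.599
grip_force: 0.0
```

Request:
{"op": "step_arm", "data": {
  "targets": [
    [0,0,-0.4,0,0,0,0.6],
    [0,0,0,0,0,0,0.6],
    [0,0,0,0,0,0,0.6],
    [0,0,0,0,0,0,0.6],
    [0,0,0,0,0,0,0.6]
  ]
}}

```text
time: 47.05
position: [0.5358, -0.3794, -0.0004]
tool_rot: [3.111, 0.436, 0.0]
ft_force: [-0.5, 0.2, 0.6]
grip_width: 0.603
grip_force: 0.0
```

Request:
{"op": "step_arm", "data": {
  "targets": [
    [0,0,-0.3,0,0,0,0.6],
    [0,0,0,0,0,0,0.6],
    [0,0,0,0,0,0,0.4],
    [0,0,0,0,0,0,0.1],
    [0,0,0,0,0,0,0.1]
  ]
}}

```text
time: 47.47
position: [0.5359, -0.3794, -0.0034]
tool_rot: [3.111, 0.436, 0.0]
ft_force: [-0.7, 0.4, 0.3]
grip_width: 0.454
grip_force: 0.0
```

Request:
{"op": "step_arm", "data": {
  "targets": [
    [0,0,0,0,0,0,0.1],
    [0,0,0,0,0,0,0.1],
    [0,0,0,0,0,0,0.1],
    [0,0,0,0,0,0,0.1],
    [0,0,0,0,0,0,0.1]
  ]
}}

```text
time: 47.88
position: [0.5359, -0.3795, -0.0034]
tool_rot: [3.111, 0.436, 0.0]
ft_force: [0.2, -0.1, -0.1]
grip_width: 0.274
grip_force: 30.0
```

Request:
{"op": "step_arm", "data": {
  "targets": [
    [0,0,0,0,0,0,0.1],
    [0,0,0,0,0,0,0.1],
    [0,0,0,0,0,0,0.1],
    [0,0,0,0,0,0,0.1],
    [0,0,0,0,0,0,0.1]
  ]
}}

```text
time: 48.3
position: [0.5359, -0.3795, -0.0034]
tool_rot: [3.111, 0.436, 0.0]
ft_force: [0.0, -0.9, 0.6]
grip_width: 0.273
grip_force: 30.0
```

Request:
{"op": "step_arm", "data": {
  "targets": [
    [0,0,1,0,0,0,0.1],
    [0,0,2.3,0,0,0,0.1],
    [0,0,3,0,0,0,0.1],
    [0,0,2.8,0,0,0,0.1],
    [0,0,1.7,0,0,0,0.1]
  ]
}}

```text
time: 48.72
position: [0.5371, -0.38, 0.1086]
tool_rot: [3.108, 0.436, 0.005]
ft_force: [0.7, -0.0, -0.5]
grip_width: 0.271
grip_force: 30.0
```

Request:
{"op": "step_arm", "data": {
  "targets": [
    [1.2,2.5,0,0,0,-0.4,0.1],
    [1.5,3.2,0,0,0,-0.4,0.1],
    [1.6,3.4,0,0,0,-0.4,0.1],
    [1.6,3.4,0,0,0,-0.4,0.1],
    [1.6,3.4,0,0,0,-0.4,0.1]
  ]
}}

```text
time: 49.13
position: [0.6111, -0.2189, 0.1053]
tool_rot: [3.118, 0.38, 0.0]
ft_force: [0.6, 0.2, -0.6]
grip_width: 0.275
grip_force: 30.0
```

Request:
{"op": "step_arm", "data": {
  "targets": [
    [1.5,3.2,0,0,0,0,0.1],
    [1.1,2.4,0,0,0,0,0.1],
    [0.6,1.2,0,0,0,0,0.1],
    [0,0,0,0,0,0,0.1],
    [0,0,0,0,0,0,0.1]
  ]
}}

```text
time: 49.55
position: [0.6426, -0.153, 0.1047]
tool_rot: [3.117, 0.383, -0.001]
ft_force: [0.1, -1.0, -0.2]
grip_width: 0.271
grip_force: 30.0
```

Request:
{"op": "step_arm", "data": {
  "targets": [
    [0,0,0,0,0,0,0.1],
    [0,0,0,0,0,0,0.1],
    [0,0,0,0,0,0,0.1],
    [0,0,0,0,0,0,0.1],
    [0,0,0,0,0,0,0.1]
  ]
}}

```text
time: 49.97
position: [0.6425, -0.1535, 0.1046]
tool_rot: [3.118, 0.38, -0.0]
ft_force: [0.2, 1.3, -0.8]
grip_width: 0.273
grip_force: 30.0
```

Request:
{"op": "step_arm", "data": {
  "targets": [
    [0,0,0,0,0,0,0.1],
    [0,0,0,0,0,0,0.1],
    [0,0,0,0,0,0,0.1],
    [0,0,0,0,0,0,0.1],
    [0,0,0,0,0,0,0.1]
  ]
}}

```text
time: 50.38
position: [0.6429, -0.1523, 0.1046]
tool_rot: [3.118, 0.382, 0.0]
ft_force: [-0.0, 0.7, -1.4]
grip_width: 0.273
grip_force: 30.0
```

Request:
{"op": "step_arm", "data": {
  "targets": [
    [0,0,0,0,0,0,0.1],
    [0,0,0,0,0,0,0.1],
    [0,0,0,0,0,0,0.1],
    [0,0,0,0,0,0,0.1],
    [0,0,0,0,0,0,0.1]
  ]
}}

```text
time: 50.8
position: [0.6428, -0.1524, 0.1046]
tool_rot: [3.118, 0.382, -0.0]
ft_force: [0.1, 0.4, -1.2]
grip_width: 0.272
grip_force: 30.0
```

```bash
python3 -c "
from h import *
z=ctrl.get_state()['position'][2]*1000
held('cov2',z+3.4+23)"
```

```text
tcp [ 642.8 -152.4  104.6] tool x 14.0
z 131.50095664249858 centre u by front edge 586.9 v [-336.5 -266.7 -301.6]
```

On target: u 586.9, v -301.6. I lower it.

Request:
{"op": "step_arm", "data": {
  "targets": [
    [0,0,-0.8,0,0,0,0.1],
    [0,0,-1.2,0,0,0,0.1],
    [0,0,-1,0,0,0,0.1],
    [0,0,-0.6,0,0,0,0.1],
    [0,0,-0.3,0,0,0,0.1]
  ]
}}

```text
time: 51.27
position: [0.6414, -0.1522, 0.0631]
tool_rot: [-3.117, -0.382, 0.005]
ft_force: [-0.1, 0.5, -1.3]
grip_width: 0.273
grip_force: 30.0
```

Request:
{"op": "step_arm", "data": {
  "targets": [
    [0,0,0,0,0,0,0.1],
    [0,0,0,0,0,0,0.1],
    [0,0,0,0,0,0,0.1],
    [0,0,-0.3,0,0,0,0.1],
    [0,0,-0.3,0,0,0,0.1]
  ]
}}

```text
time: 51.68
position: [0.6434, -0.1525, 0.0601]
tool_rot: [3.118, 0.382, 0.002]
ft_force: [-0.0, 0.2, -1.4]
grip_width: 0.272
grip_force: 30.0
```

Request:
{"op": "step_arm", "data": {
  "targets": [
    [0,0,-0.3,0,0,0,0.1],
    [0,0,-0.3,0,0,0,0.1],
    [0,0,0,0,0,0,0.1],
    [0,0,0,0,0,0,0.1],
    [0,0,0,0,0,0,0.1]
  ]
}}

```text
time: 52.1
position: [0.6428, -0.1524, 0.0536]
tool_rot: [3.118, 0.382, -0.0]
ft_force: [-0.1, 0.7, -1.5]
grip_width: 0.271
grip_force: 30.0
```

Request:
{"op": "step_arm", "data": {
  "targets": [
    [0,0,0,0,0,0,0.1],
    [0,0,0,0,0,0,0.1],
    [0,0,0,0,0,0,0.1],
    [0,0,0,0,0,0,0.1],
    [0,0,0,0,0,0,0.1]
  ]
}}

```text
time: 52.52
position: [0.6428, -0.1524, 0.0537]
tool_rot: [3.118, 0.382, 0.0]
ft_force: [0.0, 0.8, -1.2]
grip_width: 0.275
grip_force: 30.0
```

Request:
{"op": "step_arm", "data": {
  "targets": [
    [0,0,-0.1,0,0,0,0.1],
    [0,0,-0.1,0,0,0,0.1],
    [0,0,0,0,0,0,0.1],
    [0,0,0,0,0,0,0.1],
    [0,0,0,0,0,0,0.1]
  ]
}}

```text
time: 52.93
position: [0.6428, -0.1524, 0.0515]
tool_rot: [3.118, 0.382, -0.0]
ft_force: [0.3, 0.2, -1.5]
grip_width: 0.269
grip_force: 30.0
```

Request:
{"op": "step_arm", "data": {
  "targets": [
    [0,0,-0.1,0,0,0,0.1],
    [0,0,0,0,0,0,0.1],
    [0,0,0,0,0,0,0.1],
    [0,0,0,0,0,0,0.1],
    [0,0,0,0,0,0,0.1]
  ]
}}

```text
time: 53.35
position: [0.6429, -0.1524, 0.0507]
tool_rot: [3.118, 0.382, 0.0]
ft_force: [0.3, -0.7, 0.8]
grip_width: 0.273
grip_force: 30.0
```

Request:
{"op": "step_arm", "data": {
  "targets": [
    [0,0,-0.05,0,0,0,0.1],
    [0,0,0,0,0,0,0.1],
    [0,0,0,0,0,0,0.1],
    [0,0,0,0,0,0,0.1],
    [0,0,0,0,0,0,0.1]
  ]
}}

```text
time: 53.77
position: [0.643, -0.1524, 0.0506]
tool_rot: [3.118, 0.382, 0.001]
ft_force: [-0.7, 0.1, 5.1]
grip_width: 0.273
grip_force: 30.0
```

Contact at 50.6, as predicted. I release, rise and check.

Request:
{"op": "step_arm", "data": {
  "targets": [
    [0,0,0.05,0,0,0,0.1],
    [0,0,0,0,0,0,0.6],
    [0,0,0,0,0,0,0.6],
    [0,0,0,0,0,0,0.6],
    [0,0,0,0,0,0,0.6]
  ]
}}

```text
time: 54.18
position: [0.6426, -0.1524, 0.0502]
tool_rot: [-3.118, -0.382, 0.001]
ft_force: [-0.4, -0.5, 1.0]
grip_width: 0.494
grip_force: 0.0
```

Request:
{"op": "step_arm", "data": {
  "targets": [
    [0,0,0,0,0,0,0.6],
    [0,0,0.5,0,0,0,0.6],
    [0,0,1.5,0,0,0,0.6],
    [0,0,3,0,0,0,0.6],
    [0,0,3,0,0,0,0.6]
  ]
}}

```text
time: 54.6
position: [0.6417, -0.1522, 0.1305]
tool_rot: [-3.117, -0.382, 0.004]
ft_force: [0.1, 0.8, 1.2]
grip_width: 0.6
grip_force: 0.0
```

Request:
{"op": "step_arm", "data": {
  "targets": [
    [0,0,1.5,0,0,0,0.6],
    [0,0,0.5,0,0,0,0.6],
    [0,0,0,0,0,0,0.6],
    [0,0,0,0,0,0,0.6],
    [0,0,0,0,0,0,0.6]
  ]
}}

```text
time: 55.02
position: [0.6416, -0.1523, 0.1486]
tool_rot: [-3.117, -0.382, 0.005]
ft_force: [-0.6, -0.3, -1.1]
grip_width: 0.598
grip_force: 0.0
```

Request:
{"op": "step_arm", "data": {
  "targets": [
    [0,0,0,0,0,0,0.6],
    [0,0,0,0,0,0,0.6],
    [0,0,0,0,0,0,0.6],
    [0,0,0,0,0,0,0.6],
    [0,0,0,0,0,0,0.6]
  ]
}}

```text
time: 55.43
position: [0.6427, -0.1524, 0.1503]
tool_rot: [-3.118, -0.382, 0.001]
ft_force: [-0.3, -0.6, 0.5]
grip_width: 0.603
grip_force: 0.0
```

```bash
python3 -c "
from h import *
stack('nest6',77)
im,d=ctrl.get_image('side');c=cv2.resize(im[120:240,200:400],None,fx=3,fy=3)
w=np.load('nest6.npz')['im'][60:300,220:440];w=cv2.resize(w,(198,216))
o=np.zeros((576,600,3),np.uint8);o[:360]=c;o[360:,:198]=w;save('fin.png',o)"
```

```text
tcp [ 642.7 -152.4  150.3] tool x 14.0
lugs u [526.4 643.3 584.8] v [-349.6 -252.7 -301.1]
board u [542.9 631.8 587.3] v [-336.5 -266.6 -301.5]
block u [571.9 603.4 587.7] v [-313.3 -289.7 -301.5]
board: c=(642.8,-150.5) size 88.9x69.9 long axis 14.0
tcp u,v [ 586.8 -303.3]
```

View pics/fin.png

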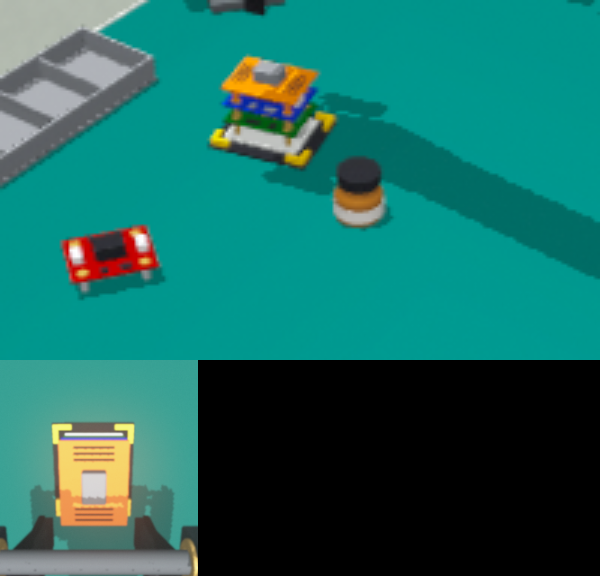

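The side view shows all four layers stacked squarely in the nest at (270,110). The red board and the jar stand where they were, and the gripper is clear. I hand the job in.

```bash
python3 -c "
from h import *
print(ctrl.close_job())"
```

```text
the job is handed in; nothing more can be done
None
```

The heat sink, green board, blue board and orange cover are stacked in the far nest and released, their centres measured within about 0.5 mm of each other, and the job was handed in at about 55 s without the judge's verdict being shown.

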